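# Index a casting one station and touch off its three ears

## Robot

A 6-joint arm with a two-finger parallel gripper is mounted at the origin on the work surface; the furniture and walls round the work are solid. World frame = base frame: x ahead of the robot, y to its left, z up, the work surface at z = 0. Lengths are in mm, angles in rad, forces in N, time in s.
With the tool pointing down it reaches from about 375 to 900 mm from the base axis. Payload 3.1 kg.
Tool frame: the origin (TCP) lies midway between the tips of the shut fingers; the grasp point (between the pads) lies ctrl.grasp_offset behind it (ctrl.grasp_offset is the distance from the TCP to the grasp point, in mm); z points along the fingers, y is the line along which they close (so a half turn about z gives the same grasp; the last joint's range is limited). The gripper opens to 85 mm and grips with 20 to 120 N. Pads are 22 mm wide; open, the fingers measure 114 mm over their backs; the gripper's body (76 mm by 85 mm) begins 54 mm behind the grasp point. The pads swing forward as they close: fully open they stand 13 mm farther back than shut.
Start: joints at [-1.466, 0.527, 1.433, -0, 1.181, -0.178], TCP at [175.027, -599.968, 231.31] pointing down, gripper open.
Joint ranges: [-3.08, 3.08], [-0.75, 2.2], [0.22, 2.44], [-1.43, 4.57], [0, 2.65], [-2.85, 2.85]. Speed limits (rad/s): [2.79, 2.79, 3.14, 3.14, 3.14, 3.14].

## Interface

Orientations are given as a 3x3 rotation matrix whose columns are the frame's x, y, z axes.
In Python, from cell import ctrl gives the robot as it stands.
- The arm moves only by the tool carry_out, never from a script. Its argument "targets" is a list of rows, each a list of 2 entries, a list of its own where there are three numbers: the shift along the tool's x, y, z scaled (see below), then the turn, a rotation vector about the tool's x, y, z scaled (see below). A call has exactly 10 rows; each row is the pose to reach, as a shift and turn from the pose commanded when the call began, along the tool's axes at that moment; what a row does not reach only later rows make up. The controller multiplies each number of a shift by 0.1 m and each number of a turn by 2 rad. A row lasts 1/12 s, in which the tool goes at most 41.7 mm and 7.16 degrees, less where a joint would pass 70% of its speed; a pose out of reach is approached as far as the arm can. A call with a number of a shift or a turn outside -1 to 1 is refused whole. A call with a gripper value outside its range is refused whole. "gripper" is the opening, from 0 (shut) to 1 (fully open), set as the call begins (left out, the last holds). The fingers move at their own pace and stop on an object; "squeeze" is the grip in N (left out, the last holds). Time passes only in rows, so rows that repeat a pose let the fingers close, or fill a call up. It gives the time, the measured TCP pose, the force, the opening and the grip force at its end, in the units of the state.
- ctrl.sense(): the state, without advancing time (a new reading comes with each control period).
- ctrl.read_camera(name): name is "scene" or "top"; returns a dict with "pixels" (384x512x3 uint8, red, green, blue), "fx", "fy", "cx", "cy" (pixels), "k1" (the pictures are not rectified: a ray, as slopes to the right and down, at radius r is drawn at 1 + k1 r^2 times it, then the intrinsics apply), "R" (3x3) and "t" (3): a world point X has camera coordinates R X + t. Camera axes: x right, y down, z forward; pixel columns grow to the right and rows downward; lengths in mm; the calibration is good to about 2 mm. A picture is of the moment at which its call begins. There is no depth.
- ctrl.close_job(): hands the job in; it is judged then, once.
The state is a dict: "time_s": time; "qpos": joint angles; "dq": joint speeds; "effort": joint torques, N m; "tool_pos": TCP position; "ee_rot": TCP orientation; "wrist_force": force on the tool from outside, world axes, zero at the start; "torque": the same for the moment, N m; "opening": finger opening in mm; "finger_force": force on a finger pad.
Only numpy, scipy, OpenCV 4.12 (cv2) and the standard library are available. Lean on these libraries where they do the work, as an engineer would, in place of code of your own. Each camera call takes 0.05 s, during which the arm holds its last target. There are 200 camera calls.

## Task

Bring the casting on the sloping index stage to its next station: pull the stage's black knob out, swing the stage one hole counter-clockwise (as seen looking down on the casting) and let the plunger spring fully home. Then take the touch probe from its holder and, holding it square to the casting, lightly touch off the tops of the casting's three ears, one after another, dwelling a moment on each: first the ear nearest the black knob, then on round counter-clockwise. Stand the probe back down in its holder and leave everything else where it is.

Things in the scene. Friction and masses are not known exactly. Their poses are not given: they have to be found in the camera images.
- stage_center (a point): Centre of the index stage, on its axis, level with the face of the steel index ring (180 mm across, on a blue bolted base). The face slopes 30 degrees from level, low side to the left and a little to the robot. z: the axis, square out of the slope; x: from the axis towards the plunger and its knob; the frame turns with the stage. Stage disc: radius 56 mm, its top 12 mm above the ring's face.
- stage (a joint): Turn of the stage about its axis (rad), 0 at the start, where the plunger sits in a hole; grows counter-clockwise as seen looking down on the casting. The ring has six holes, 60 degrees apart (next hole: +1.047). Friction holds the stage where it is left; play in a hole is about 0.011 either way.
- plunger (a joint): Pull of the spring plunger along the stage's axis (m): 0 fully home in a hole, its pin clear of the ring from 0.010, stop at 0.016. The spring draws it home with about 6 N at 0 and 13 N at the stop. The pin (12 mm across, round nose) centres itself if let go within about 3 mm of a hole.
- knob_grip (a point): Middle of the grip of the plunger's black ribbed knob: a cylinder of diameter 30 mm, 22 mm high; knob top 15.5 mm above, fixed barrel's top 22.5 mm below this point. When home it stands 72 mm from the axis along the stage's x and 60.5 mm above the ring's face. z: the pull direction, along the stage's axis. The knob spins freely about z: the hand need not turn while the stage swings.
- cap: Raw aluminium cap casting (68 x 70 x 21 mm), round with three bolt ears, bolted on the stage disc; the clamp stud in its middle (radius 11 mm) ends 11 mm above its rim. Origin at its underside, z square out of the sloping stage, x towards the ear nearest the knob.
- ear_a (a point): Top of the ear nearest the black knob (a boss of diameter 14 mm); the casting's rim beside it is 1 mm higher. Axes as the casting's.
- ear_b (a point): Top of the second ear, 120 degrees counter-clockwise from the first as seen looking down on the casting.
- ear_c (a point): Top of the third ear, 120 degrees farther counter-clockwise.
- probe: Touch probe, upright in its holder at the start, 144 mm long, 0.23 kg. Origin: centre of the underside of its light grey body (diameter 44 mm, 41 mm high, bevelled below); z along the probe, away from the stylus. Above the body a black handle, diameter 24 mm, from 44 to 92 mm along z. Below it a thin stylus with a red ball of diameter 8 mm, its lowest point 52 mm below the origin.
- stylus (a joint): How far the probe's spring stylus is pushed in along the probe (m): 0 free, stops at 0.010. 1.5 N starts it moving, 4.5 N drives it to the stop; it is overtravelled, and the touch spoilt, beyond 0.0088.
- probe_tip (a point): Lowest point of the red ball at the end of the stylus.
- holder: Fixed holder for the probe on a round dark foot (diameter 92 mm): a tube with a grey cup on top. Origin on the bench. The probe's body stands 22 mm deep in the cup, whose bore is 49 mm (52 mm at its mouth); cup rim 88 mm above the bench. It stands left of the vise, in one of two places; the vise, 155 mm high, is between it and the stage.
- holder_seat (a point): Centre of the cup's floor, 66 mm above the bench: the probe's origin lies here when it is seated.
- tape_roll: Bystander: masking tape roll, 86 mm across, 24 mm high, left of the vise. Origin at its underside.
- brush: Bystander: flat chip brush, 238 mm long, lying along the bench's left edge.
- hardware_bin: Bystander: green bin of bolts, 136 x 107 x 55 mm, at the far right by the blue crate.

How it is judged:
By the outcome, as a careful person would: the job done as asked, in the order asked, and still so for the second after the job is handed in, with the robot touching nothing.
It also fails if it takes over 70 s, if anything falls off the work surface, if the arm or the gripper's body presses on something with over 40 N, if the wrist force passes 120 N, or if a joint passes its speed limit or range.

## Working session

There is one attempt and no reset: what is moved stays moved. The work goes in short steps, Python scripts to look and compute and a tool call to move; the robot and the scene stay as the last step left them, time stands still between calls to the robot, and variables do not carry over. Pictures are saved under pics/ and viewed, at most 10 in all, crops included, and the job is handed in when it is done.

Besides the shell and the picture viewer there is one more tool, called by a JSON object that holds its "fn" and its "kwargs", one argument or row to a line. carry_out: Moves the arm, as the interface text tells. Its arguments: {"type":"object","properties":{"targets":{"type":"array"},"gripper":{"type":"number"},"squeeze":{"type":"number"}},"required":["targets"]}

```bash
ls; mkdir -p pics
python3 - <<'E'
from cell import ctrl
import cv2,numpy as np
print(ctrl.grasp_offset, ctrl.sense())
for n in ("scene","top"):
    c=ctrl.read_camera(n)
    print(n,{k:(np.round(v,4).tolist() if k!='pixels' else v.shape) for k,v in c.items()})
    np.savez(f"pics/{n}0.npz",**c)
    cv2.imwrite(f"pics/{n}0.png",cv2.resize(c["pixels"][:,:,::-1],(800,600),interpolation=cv2.INTER_CUBIC))
E
```

```text
pics
18.700000000000003 {'time_s': 0.0, 'qpos': array([-1.46549960e+00,  5.28476304e-01,  1.43392909e+00, -4.48122525e-06,
        1.18139376e+00, -1.78487904e-01]), 'dq': array([ 4.69429576e-04,  6.99403852e-05, -1.93652893e-03,  1.40353879e-03,
        2.47050171e-03,  5.33805370e-04]), 'effort': array([ 2.68511103e-04, -4.42349696e+01, -1.78027314e+01, -1.97132949e-04,
        8.37496365e-03, -1.98491148e-05]), 'tool_pos': array([ 174.95073961, -599.25441448,  230.31887537]), 'ee_rot': array([[ 9.60002222e-01,  2.79992281e-01, -2.36030198e-04],
       [ 2.79992112e-01, -9.59999794e-01,  2.19383666e-03],
       [ 3.87668390e-04, -2.17217466e-03, -9.99997566e-01]]), 'wrist_force': array([ 0.27844517,  0.54213137, -0.54117107]), 'torque': array([-0.02391964,  0.03112549,  0.0436643 ]), 'finger_force': 0.0, 'opening': 85.25211657918757}
scene {'pixels': (384, 512, 3), 'fx': 362.6708, 'fy': 362.6708, 'cx': 255.7446, 'cy': 189.915, 'k1': 0.0056, 'R': [[-0.829, -0.559, -0.0153], [-0.3632, 0.5591, -0.7453], [0.4252, -0.6123, -0.6666]], 't': [398.5657, 326.462, 906.8436]}
top {'pixels': (384, 512, 3), 'fx': 467.3342, 'fy': 467.3342, 'cx': 249.3488, 'cy': 193.181, 'k1': -0.1867, 'R': [[-0.0121, -0.9999, -0.0031], [-0.9771, 0.0124, -0.2124], [0.2124, 0.0004, -0.9772]], 't': [-52.0597, 555.6198, 1538.3933]}
```

View pics/scene0.png

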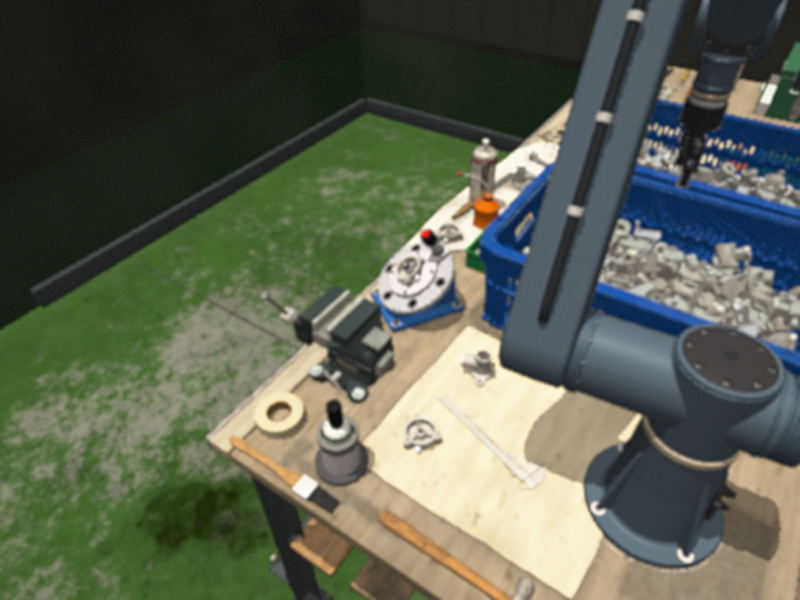

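View pics/top0.png

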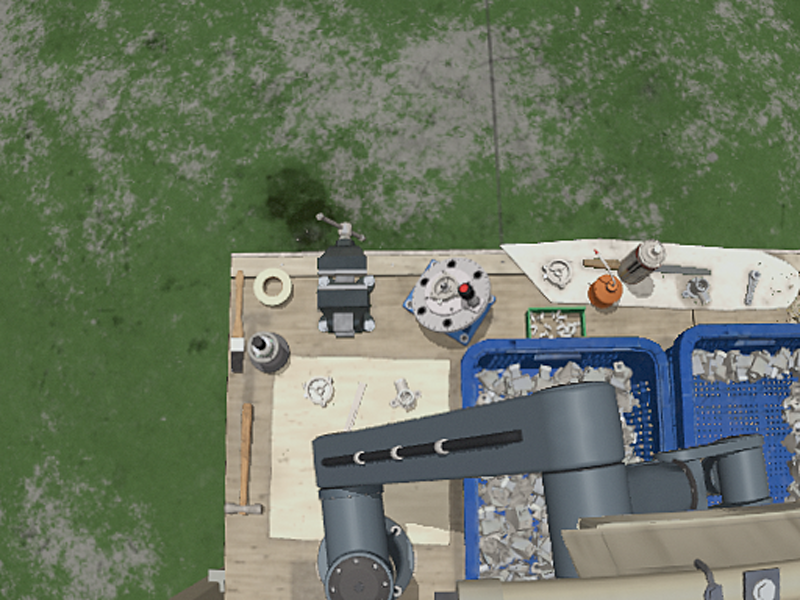

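The scene picture shows the stage at about (415,280), the probe at (340,430) and the vise at (350,340). In the top picture the stage is at (452,295), the knob at (466,292) and the probe at (265,348). Next I'll zoom in.

Run:
```python
import cv2,numpy as np
out=np.zeros((600,800,3),np.uint8)
def crop(n,x0,y0,w,h,X,Y):
    im=np.load(f"pics/{n}0.npz")["pixels"][:,:,::-1]
    c=cv2.resize(im[y0:y0+h,x0:x0+w],(400,300),interpolation=cv2.INTER_CUBIC)
    s=400/w
    for i in range(0,w,10):
        cv2.line(c,(int(i*s),0),(int(i*s),5),(0,255,255),1); cv2.putText(c,str(x0+i),(int(i*s),14),0,.3,(0,255,255),1)
    for i in range(0,h,10):
        cv2.line(c,(0,int(i*s)),(5,int(i*s)),(0,255,255),1); cv2.putText(c,str(y0+i),(6,int(i*s)+4),0,.3,(0,255,255),1)
    out[Y:Y+300,X:X+400]=c
crop("scene",228,142,80,60,0,0)
crop("scene",178,252,80,60,400,0)
crop("top",250,160,80,60,0,300)
crop("top",135,200,80,60,400,300)
cv2.imwrite("pics/crop0.png",out)
```

```text
(no output)
```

View pics/crop0.png

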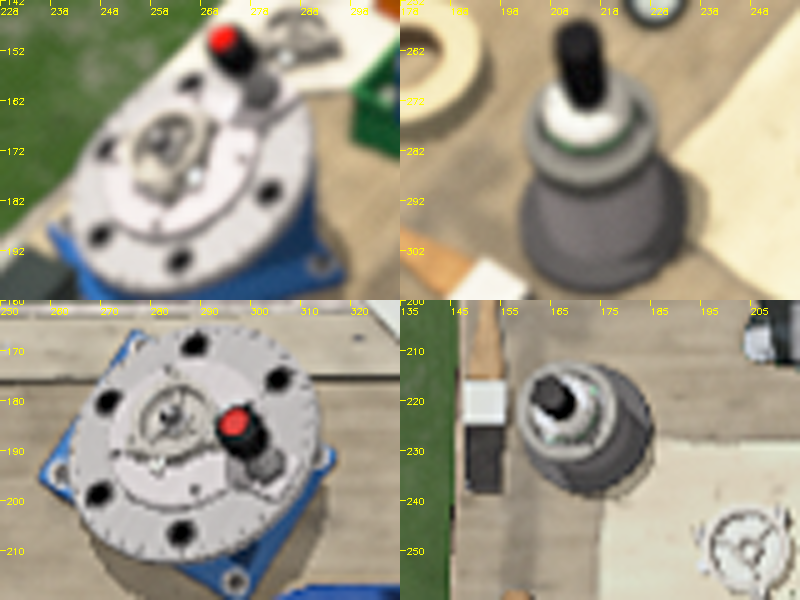

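The crop shows the five free ring holes. In scene they are at (266,158), (249,171), (248,189), (263,194) and (281,180). In top they are at (288,169), (305,176), (271,180), (269,198) and (286,206). The red knob top is at (272.5,150) in scene and (297,184.5) in top. The probe handle top is at about (214,258) in scene and (164,217) in top.

```bash
cat > h.py <<'E'
import numpy as np,cv2
from scipy.optimize import least_squares,minimize
from scipy.spatial.transform import Rotation as Ro
def load(n): return dict(np.load(n))
def proj(c,X):
    X=np.atleast_2d(X)@c["R"].T+c["t"]; s=X[:,:2]/X[:,2:]
    s=s*(1+c["k1"]*(s**2).sum(1,keepdims=True))
    return s*[c["fx"],c["fy"]]+[c["cx"],c["cy"]]
def spot(c,p,dark=True,r=4):
    x,y=np.round(p).astype(int); g=c["pixels"][y-r:y+r+1,x-r:x+r+1].astype(float)
    g=np.clip(130-g.mean(2),0,None) if dark else np.clip(g[...,0]-1.7*g[...,1]-20,0,None)
    Y,Xg=np.mgrid[y-r:y+r+1,x-r:x+r+1]; return np.array([(g*Xg).sum(),(g*Y).sum()])/g.sum()
def cyl(o,R,z0,z1,r):
    a=np.linspace(0,2*np.pi,24,endpoint=False); ring=np.c_[r*np.cos(a),r*np.sin(a),0*a]
    return np.vstack([ring+[0,0,z0],ring+[0,0,z1]])@R.T+o
def iou(c,P,mask,S=8):
    h=cv2.convexHull(proj(c,P).astype(np.float32))[:,0]
    m=np.zeros((mask.shape[0]*S,mask.shape[1]*S),np.uint8)
    cv2.fillPoly(m,[np.round((h+.5)*S-.5).astype(np.int32)],255)
    m=cv2.resize(m,mask.shape[::-1],interpolation=cv2.INTER_AREA)/255.
    return np.minimum(m,mask).sum()/np.maximum(m,mask).sum()
E
cat > fit0.py <<'E'
from h import *
sc,tp=load("pics/scene0.npz"),load("pics/top0.npz")
f=lambda L,x0,y0:[np.array([x0+(u+.5)/5-.5,y0+(v+.5)/5-.5]) for u,v in L]
hs=f([(190,82),(268,192),(178,260),(100,235),(107,148)],228,142)   # order: next to be matched
ht=f([(193,45),(277,80),(107,102),(98,193),(180,233)],250,160)
hs=[spot(sc,p) for p in hs]; ht=[spot(tp,p) for p in ht]
ks,kt=spot(sc,(272.6,150),False),spot(tp,(297,184.5),False)
def frame(v):
    R=Ro.from_rotvec([0,0,v[3]])*Ro.from_rotvec([v[4]*1.,0,0])*Ro.from_rotvec([0,0,v[5]])
    return v[:3],R.as_matrix()
a=np.deg2rad(60*np.arange(1,6)); H=np.c_[72*np.cos(a),72*np.sin(a),0*a]
from scipy.optimize import linear_sum_assignment
def res(v,det=False):
    o,R=frame(v); r=[]
    for c,h,k in((sc,hs,ks),(tp,ht,kt)):
        p=proj(c,H@R.T+o); h=np.array(h)
        D=np.linalg.norm(p[:,None]-h[None],axis=2); i,j=linear_sum_assignment(D)
        r+=list((p[i]-h[j]).ravel()); r+=list((proj(c,o+R@[72,0,76])[0]-k))
    r+=[(v[4]-np.pi/6)*20]
    return np.array(r)
best=None
for yaw in np.linspace(-3,3,9):
  for sp in np.linspace(-3,3,9):
    s=least_squares(res,[600,-180,80,yaw,np.pi/6,sp],loss="soft_l1")
    if best is None or s.cost<best.cost: best=s
o,R=frame(best.x)
print("cost",best.cost,"slope",np.rad2deg(best.x[4])); print(np.round(res(best.x),2))
print("centre",o.round(1)); print(R.round(4)); print("knob",(o+R@[72,0,60.5]).round(1))
np.savez("stage.npz",o=o,R=R)
# probe handle
def dark(c,x0,y0,x1,y1):
    g=c["pixels"].max(2).astype(float); m=np.clip((95-g)/50,0,1); z=np.zeros_like(m); z[y0:y1,x0:x1]=m[y0:y1,x0:x1]; return z
ms,mt=dark(sc,205,252,225,274),dark(tp,158,212,172,226)
def cost(q): 
    P=cyl(q,np.eye(3),44,92,12); return -iou(sc,P,ms)-iou(tp,P,mt)
best=min((minimize(cost,[x,y,66],method="Nelder-Mead",options=dict(initial_simplex=[[x,y,66],[x+15,y,66],[x,y+15,66],[x,y,80]])) for x in(380,420,460,500) for y in(150,200,250,300)),key=lambda s:s.fun)
print("probe",best.x.round(1),best.fun); q=best.x; P=cyl(q,np.eye(3),44,92,12); print(iou(sc,P,ms),iou(tp,P,mt))
E
python3 fit0.py
```

```text
cost 1.937860676547621 slope 29.513086350674897
[-0.26  0.04  1.65  1.11 -0.22 -0.3   0.    0.02  0.1   0.13  0.08 -0.52
 -0.1  -0.27 -0.09 -0.43  0.17 -0.11  0.1  -0.08  0.01  0.04 -0.33  0.26
 -0.17]
centre [ 569.9 -186.9   84.9]
[[-0.4822  0.8392  0.2515]
 [-0.7248 -0.5434  0.4236]
 [ 0.4921  0.022   0.8702]]
knob [ 550.4 -213.4  173. ]
probe [457.3 214.9  58.7] -1.2062635718858394
0.6653633022514772 0.5409002696343621
```

```bash
cat > fit1.py <<'E'
exec(open("fit0.py").read().split("best=None")[0])
print("hs",np.round(hs,1).tolist(),"ht",np.round(ht,1).tolist(),ks.round(1),kt.round(1))
sols=[]
for y in np.linspace(-3,3,13):
  for sp in np.linspace(-3,3,13):
    s=least_squares(res,[600,-180,80,y,np.pi/6,sp],loss="soft_l1"); sols.append((s.cost,s.x))
sols.sort(key=lambda s:s[0]); last=-1
for c,x in sols:
    if c-last>.02 and c<60:
        o,R=frame(x); print(round(c,2),o.round(1),"axis",R[:,2].round(3),"x",R[:,0].round(3)); last=c
# direct triangulation of matched hole pairs + knob top
def ray(c,p):
    s=cv2.undistortPoints(np.array([[p]]),np.array([[c["fx"],0,c["cx"]],[0,c["fy"],c["cy"]],[0,0,1]]),np.array([c["k1"],0,0,0]))[0,0]
    d=c["R"].T@np.r_[s,1]; return -c["R"].T@c["t"],d/np.linalg.norm(d)
def tri(p,q):
    A=np.zeros((3,3));b=np.zeros(3)
    for c,u in((sc,p),(tp,q)):
        o,d=ray(c,u); M=np.eye(3)-np.outer(d,d); A+=M;b+=M@o
    X=np.linalg.solve(A,b); return X,np.linalg.norm(proj(sc,X)[0]-p)+np.linalg.norm(proj(tp,X)[0]-q)
for i in range(5): print([ (j,tri(hs[i],ht[j])[0].round(0).tolist(),round(tri(hs[i],ht[j])[1],1)) for j in range(5) if tri(hs[i],ht[j])[1]<2.5])
print("knobtop",tri(ks,kt))
E
python3 fit1.py
```

```text
hs [[265.8, 158.2], [281.4, 180.2], [263.5, 193.7], [247.6, 188.6], [247.2, 169.8]] ht [[288.5, 168.6], [305.2, 175.4], [270.9, 179.6], [269.3, 198.4], [285.8, 206.2]] [272.1 149.4] [296.4 184. ]
1.94 [ 569.9 -186.9   84.9] axis [0.251 0.424 0.87 ] x [-0.482 -0.725  0.492]
21.59 [ 570.  -186.8   84.8] axis [0.247 0.414 0.876] x [-0.483 -0.731  0.482]
[(1, [604.0, -247.0, 104.0], np.float64(0.0))]
[(4, [500.0, -179.0, 102.0], np.float64(0.1))]
[(3, [535.0, -127.0, 66.0], np.float64(0.0))]
[(0, [661.0, -205.0, -30.0], np.float64(2.3)), (2, [604.0, -134.0, 49.0], np.float64(0.3))]
[(0, [640.0, -193.0, 73.0], np.float64(2.3))]
knobtop (array([ 555.67944248, -208.38559403,  183.08502541]), np.float64(0.13411169059129946))
```

```bash
cat > fit2.py <<'E'
src=open("fit1.py").read()
pre,post=src.split("sols=[]"); exec(pre.split("print(")[0]); exec("def ray"+post.split("def ray")[1].split("for i in range(5)")[0])
hs[4]=np.array([249.0,171.3])
s=least_squares(res,[569.9,-186.9,84.9,*[0,np.pi/6,0]],loss="soft_l1")
for y in np.linspace(-3,3,9):
  for sp in np.linspace(-3,3,9):
    t=least_squares(res,[570,-187,85,y,np.pi/6,sp],loss="soft_l1")
    if t.cost<s.cost:s=t
o,R=frame(s.x); print(s.cost,res(s.x).round(2)); print(o.round(1),np.rad2deg(s.x[4])); print(R.round(4)); print("knob",(o+R@[72,0,60.5]).round(1))
np.savez("stage.npz",o=o,R=R)
def dark(c,x0,y0,x1,y1):
    g=c["pixels"].max(2).astype(float); m=np.clip((120-g)/80,0,1); z=np.zeros_like(m); z[y0:y1,x0:x1]=m[y0:y1,x0:x1]; return z
ms,mt=dark(sc,207,253,222,274),dark(tp,159,212,173,226)
cen=lambda m:np.array([(m*np.arange(m.shape[1])).sum(),(m*np.arange(m.shape[0])[:,None]).sum()])/m.sum()
a,b=cen(ms),cen(mt); X,e=tri(a,b); print("centroids",a,b,ms.sum(),mt.sum(),"handle mid",X.round(1),e)
q=X-[0,0,68]
cost=lambda q:-iou(sc,cyl(q,np.eye(3),44,92,12),ms)-iou(tp,cyl(q,np.eye(3),44,92,12),mt)
print(cost(q)); r=minimize(cost,q,method="Nelder-Mead",options=dict(initial_simplex=[q,q+[6,0,0],q+[0,6,0],q+[0,0,6]])); print("probe",r.x.round(1),r.fun)
# cup rim / body check picture
out=[]
for c,x0,y0,pts in((sc,178,252,0),(tp,135,200,0),(sc,228,142,1),(tp,250,160,1)):
    im=cv2.resize(c["pixels"][y0:y0+60,x0:x0+80][:,:,::-1],(400,300),interpolation=cv2.INTER_CUBIC)
    def circ(o,R,z,r,col):
        p=proj(c,cyl(o,R,z,z,r)[:24]); cv2.polylines(im,[np.round(((p-[x0,y0])+.5)*5-.5).astype(int)],True,col,1)
    if not pts:
        for z,rr,col in((44,12,(0,255,0)),(92,12,(0,255,0)),(22,26,(0,0,255)),(41,22,(255,0,0)),(-66,46,(255,0,255))): circ(r.x,np.eye(3),z,rr,col)
    else:
        circ(o,R,0,90,(0,255,0)); circ(o,R,12,56,(255,0,0)); circ(o,R,44,11,(0,200,255))
        for zz in(49.5,71.5): circ(o+R@[72,0,0],R,zz,15,(0,0,255))
        for k in(0,120,240):
            d=np.deg2rad(k); circ(o+R@[32*np.cos(d),32*np.sin(d),0],R,32,7,(255,0,255))
    out.append(im)
cv2.imwrite("pics/ov0.png",np.vstack([np.hstack(out[2:]),np.hstack(out[:2])]))
E
python3 fit2.py
```

```text
0.2856903662601804 [-0.08  0.38  0.05 -0.06 -0.08 -0.06  0.03  0.09  0.09  0.16 -0.04 -0.49
 -0.02 -0.03  0.01 -0.15  0.22  0.08  0.06 -0.02 -0.03  0.05 -0.18  0.06
 -0.13]
[ 569.6 -187.    84.1] 29.635108943863713
[[-0.4804  0.8363  0.2643]
 [-0.7244 -0.5482  0.4179]
 [ 0.4944  0.0092  0.8692]]
knob [ 551.  -213.9  172.2]
centroids [213.93480345 264.56088207] [165.65219959 219.40389725] 130.375 42.337500000000006 handle mid [456.  213.8 132.7] 0.41767378223052387
-1.2875903749193864
probe [456.6 214.3  58.9] -1.3079388367161207
```

View pics/ov0.png

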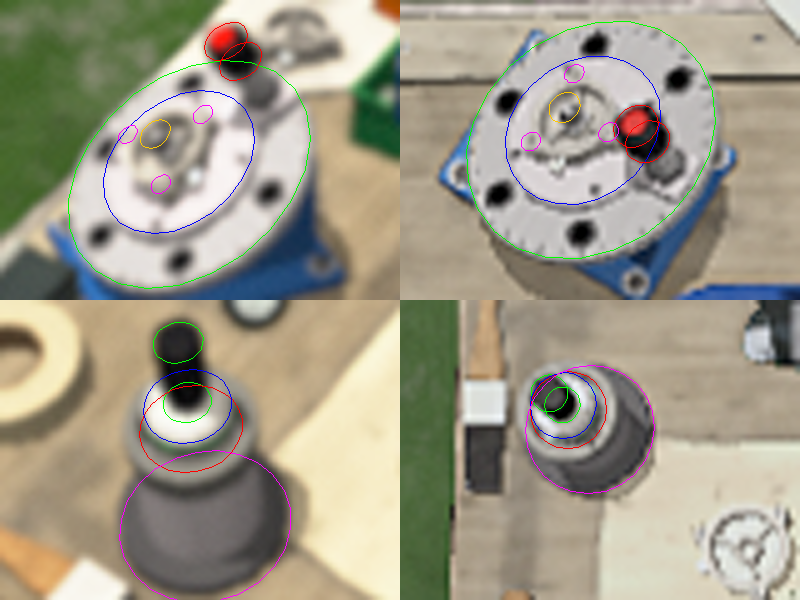

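The overlay fits the stage, ring and knob very well. The casting is turned relative to the knob, and the stud sits lower than my model, so the ears will need a closer look later. The probe fit is slightly low, so I'll refine it.

```bash
cat > fit3.py <<'E'
from h import *
sc,tp=load("pics/scene0.npz"),load("pics/top0.npz")
g=tp["pixels"].max(2)[210:228,157:175]; print(g)
def soft(c,P,S=8):
    h=cv2.convexHull(proj(c,P).astype(np.float32))[:,0]; m=np.zeros((384*S,512*S),np.uint8)
    cv2.fillPoly(m,[np.round((h+.5)*S-.5).astype(np.int32)],255); return cv2.GaussianBlur(cv2.resize(m,(512,384),interpolation=cv2.INTER_AREA)/255.,(0,0),.7)
def tgt(c,x0,y0,x1,y1,hi):
    g=c["pixels"].max(2).astype(float); z=np.clip((hi-g)/(hi-25),0,1); return z,(slice(y0,y1),slice(x0,x1))
T=[(sc,*tgt(sc,206,252,223,275,140)),(tp,*tgt(tp,159,212,172,225,140))]
def cost(q): return sum(((soft(c,cyl(q,np.eye(3),44,92,12))-z)[s]**2).sum() for c,z,s in T)
best=min((minimize(cost,q,method="Nelder-Mead",options=dict(initial_simplex=[q,q+[6,0,0],q+[0,6,0],q+[0,0,6]])) for q in np.array([[457,214,60],[452,222,66],[450,212,70],[462,208,56]],float)),key=lambda r:r.fun)
print(best.x.round(1),best.fun)
for x in(best.x,): print(proj(sc,x+[0,0,92]),proj(tp,x+[0,0,92]),proj(tp,x+[0,0,44]))
E
python3 fit3.py
```

```text
[[175 166 154 149 148 150 157 167 176 175 174 173 171 171 174 175 177 178]
 [173 162 150 149 148 148 155 166 171 168 168 172 172 175 173 182 185 184]
 [169 158 150 150 149 146 148 162 169 165 169 171 170 171 170 169 162 166]
 [164 155 149 150 149 150 159 173 186 180 167 162 168 179 184 166 145 117]
 [165 156 150 144 155 175 170 161 158 173 159 149 131 135 153 171 185 164]
 [165 155 148 152 159 155 127  84  72 127 176 205 172 150  94 105 162 186]
 [167 159 151 170 152  63  59  64  68  51 144 203 222 222 174 141 133 157]
 [148 159 163 177 136  58  69  73  72  73  39  79 215 238 211 199 189 151]
 [125 158 169 168 107  58  71  77  74  81  54   0 138 235 235 194 194 172]
 [125 163 180 159  64  65  71  77  80  87  65  11   0 204 242 198 155 146]
 [119 165 185 165  87  68  68  78  87  80  43   4   0 148 235 205 177 116]
 [114 164 186 166 167 154  55  50  61  45  17   0  11 150 212 184 165  92]
 [111 162 185 158 175 216 168  28   0   4   0   0  60 172 190 156 142  91]
 [110 160 188 148 150 230 236 195 119   0  14  57 141 184 182 163 112  71]
 [115 160 182 151 123 191 235 243 197 150 157 160 182 185 163 144  93  79]
 [146 154 170 172 125 114 185 222 228 204 193 192 178 165 150 106  77 101]
 [168 143 151 183 153  85 155 202 214 191 168 170 164 134 115  85  94 103]
 [166 147 138 168 180 137 140 206 189 131 117 108 118  93  75  84 101 150]]
[456.1 214.5  60.7] 34.35895466960774
[[213.16170871 259.72775758]] [[164.22438113 218.22406173]] [[166.84990807 220.55255894]]
```

```bash
cat > plan.py <<'E'
import numpy as np,json,os
from scipy.spatial.transform import Rotation as Ro
S=np.load("stage.npz"); o,R=S["o"],S["R"]
def get():
    d=json.load(open("cmd.json")); return np.array(d["p"]),np.array(d["R"])
def put(p,M): json.dump(dict(p=list(map(float,p)),R=np.asarray(M).tolist()),open("cmd.json","w"))
if not os.path.exists("cmd.json"): put([175.027,-599.968,231.31],[[.96,.28,0],[.28,-.96,0],[0,0,-1]])
def step(row):
    p,M=get(); put(p+M@(np.array(row[0])*100),M@Ro.from_rotvec(np.array(row[1])*2).as_matrix())
def go(p1,M1,n):
    for k in range(n,0,-1):
        p,M=get(); rv=Ro.from_matrix(M.T@M1).as_rotvec()/k; s=M.T@(p1-p)/k
        row=[(s/100).round(3).tolist(),(rv/2).round(3).tolist()]
        assert np.abs(row[0]).max()<=1,row; print(row); step(row)
def tcp(g,M): return g+18.7*M[:,2]     # grasp point -> tcp
def sense(c):
    s=c.sense(); p,M=get(); print("t",round(s["time_s"],2),"p",s["tool_pos"].round(1),"err(tool)",(M.T@(s["tool_pos"]-p)).round(2),"rot",(Ro.from_matrix(M.T@s["ee_rot"]).as_rotvec()).round(4),"F",(s["wrist_force"]).round(1),"Ftool",(M.T@s["wrist_force"]).round(1),"open",round(s["opening"],1),"ff",round(s["finger_force"],1),"q",s["qpos"].round(2))
E
python3 - <<'E'
from plan import *
G=np.c_[-R[:,0],R[:,1],-R[:,2]]; k=o+R@[72,0,60.5]
p,M=get()
go(np.array([300,-470,330]),M,2)
go(tcp(k+R[:,2]*110,G),G,4)
print("then"); go(tcp(k+R[:,2]*0,G),G,2)
print(get())
E
```

```text
[[0.782, -0.449, -0.493], [0.0, 0.0, 0.0]]
[[0.782, -0.449, -0.494], [0.0, 0.0, 0.0]]
[[0.866, -0.514, 0.196], [-0.024, -0.061, -0.086]]
[[0.958, -0.362, 0.063], [-0.024, -0.062, -0.086]]Traceback (most recent call last):
  File "<stdin>", line 5, in <module>
  File "plan.py", line 14, in go
    assert np.abs(row[0]).max()<=1,row; print(row); step(row)
           ^^^^^^^^^^^^^^^^^^^^^^^
AssertionError: [[1.005, -0.193, -0.072], [-0.024, -0.061, -0.086]]
```

{"fn": "carry_out", "kwargs": {
  "targets": [
    [[0.078, -0.045, -0.049], [0, 0, 0]],
    [[0.156, -0.09, -0.099], [0, 0, 0]],
    [[0.235, -0.135, -0.148], [0, 0, 0]],
    [[0.313, -0.18, -0.197], [0, 0, 0]],
    [[0.391, -0.225, -0.247], [0, 0, 0]],
    [[0.469, -0.269, -0.296], [0, 0, 0]],
    [[0.547, -0.314, -0.345], [0, 0, 0]],
    [[0.626, -0.359, -0.394], [0, 0, 0]],
    [[0.704, -0.404, -0.444], [0, 0, 0]],
    [[0.782, -0.449, -0.493], [0, 0, 0]]
  ],
  "gripper": 1
}}

```text
time_s: 0.93
tool_pos: [238.2, -534.3, 281.2]
ee_rot: [[0.96, 0.28, 0.0], [0.28, -0.96, -0.0], [0.0, 0.0, -1.0]]
wrist_force: [0.1, 0.6, 0.7]
opening: 85.2
finger_force: 0.0
```

{"fn": "carry_out", "kwargs": {
  "targets": [
    [[0.078, -0.045, -0.049], [0, 0, 0]],
    [[0.156, -0.09, -0.099], [0, 0, 0]],
    [[0.235, -0.135, -0.148], [0, 0, 0]],
    [[0.313, -0.18, -0.197], [0, 0, 0]],
    [[0.391, -0.225, -0.247], [0, 0, 0]],
    [[0.469, -0.269, -0.296], [0, 0, 0]],
    [[0.547, -0.314, -0.345], [0, 0, 0]],
    [[0.626, -0.359, -0.395], [0, 0, 0]],
    [[0.704, -0.404, -0.444], [0, 0, 0]],
    [[0.782, -0.449, -0.494], [0, 0, 0]]
  ]
}}

```text
time_s: 1.77
tool_pos: [300.6, -469.3, 330.5]
ee_rot: [[0.96, 0.28, -0.0], [0.28, -0.96, 0.0], [-0.0, -0.0, -1.0]]
wrist_force: [-0.2, -0.3, -0.7]
opening: 85.7
finger_force: 0.0
```

{"fn": "carry_out", "kwargs": {
  "targets": [
    [[0.087, -0.051, 0.02], [-0.002, -0.006, -0.009]],
    [[0.173, -0.103, 0.039], [-0.005, -0.012, -0.017]],
    [[0.26, -0.154, 0.059], [-0.007, -0.018, -0.026]],
    [[0.346, -0.206, 0.078], [-0.01, -0.024, -0.034]],
    [[0.433, -0.257, 0.098], [-0.012, -0.03, -0.043]],
    [[0.52, -0.308, 0.118], [-0.014, -0.037, -0.052]],
    [[0.606, -0.36, 0.137], [-0.017, -0.043, -0.06]],
    [[0.693, -0.411, 0.157], [-0.019, -0.049, -0.069]],
    [[0.779, -0.463, 0.176], [-0.022, -0.055, -0.077]],
    [[0.866, -0.514, 0.196], [-0.024, -0.061, -0.086]]
  ]
}}

```text
time_s: 2.6
tool_pos: [369.4, -395.2, 309.9]
ee_rot: [[0.891, 0.444, -0.097], [0.437, -0.895, -0.089], [-0.126, 0.037, -0.991]]
wrist_force: [0.5, 0.2, -0.2]
opening: 85.3
finger_force: 0.0
```

{"fn": "carry_out", "kwargs": {
  "targets": [
    [[0.096, -0.036, 0.006], [-0.002, -0.006, -0.009]],
    [[0.192, -0.072, 0.013], [-0.005, -0.012, -0.017]],
    [[0.287, -0.109, 0.019], [-0.007, -0.019, -0.026]],
    [[0.383, -0.145, 0.025], [-0.01, -0.025, -0.034]],
    [[0.479, -0.181, 0.032], [-0.012, -0.031, -0.043]],
    [[0.575, -0.217, 0.038], [-0.014, -0.037, -0.052]],
    [[0.671, -0.253, 0.044], [-0.017, -0.043, -0.06]],
    [[0.766, -0.29, 0.05], [-0.019, -0.05, -0.069]],
    [[0.862, -0.326, 0.057], [-0.022, -0.056, -0.077]],
    [[0.958, -0.362, 0.063], [-0.024, -0.062, -0.086]]
  ]
}}

```text
time_s: 3.43
tool_pos: [438.2, -321.6, 290.3]
ee_rot: [[0.784, 0.596, -0.176], [0.566, -0.802, -0.192], [-0.256, 0.051, -0.965]]
wrist_force: [-0.2, -0.3, 0.4]
opening: 85.7
finger_force: 0.0
```

Run:
```python
from plan import *
from cell import ctrl
sense(ctrl)
G=np.c_[-R[:,0],R[:,1],-R[:,2]]; k=o+R@[72,0,60.5]
go(tcp(k+R[:,2]*100,G),G,3)
print(get())
```

```text
t 3.43 p [ 438.2 -321.6  290.3] err(tool) [ 1.27 -0.66  0.2 ] rot [-0.0002 -0.0012 -0.0025] F [-0.2 -0.3  0.4] Ftool [-0.4  0.2 -0.3] open 85.7 ff 0.0 q [-0.7   0.38  1.55 -0.28  1.24  0.34]
[[0.662, -0.124, -0.016], [-0.016, -0.041, -0.057]]
[[0.669, -0.046, -0.073], [-0.016, -0.041, -0.058]]
[[0.661, 0.034, -0.128], [-0.016, -0.041, -0.057]]
(array([ 572.48127313, -179.98695761,  242.87985271]), array([[ 0.48069102,  0.83622523, -0.26393846],
       [ 0.72404057, -0.54829376, -0.41849636],
       [-0.49467302,  0.01006529, -0.86902088]]))
```

{"fn": "carry_out", "kwargs": {
  "targets": [
    [[0.066, -0.012, -0.002], [-0.002, -0.004, -0.006]],
    [[0.132, -0.025, -0.003], [-0.003, -0.008, -0.011]],
    [[0.199, -0.037, -0.005], [-0.005, -0.012, -0.017]],
    [[0.265, -0.05, -0.006], [-0.006, -0.016, -0.023]],
    [[0.331, -0.062, -0.008], [-0.008, -0.02, -0.029]],
    [[0.397, -0.074, -0.01], [-0.01, -0.025, -0.034]],
    [[0.463, -0.087, -0.011], [-0.011, -0.029, -0.04]],
    [[0.53, -0.099, -0.013], [-0.013, -0.033, -0.046]],
    [[0.596, -0.112, -0.014], [-0.014, -0.037, -0.051]],
    [[0.662, -0.124, -0.016], [-0.016, -0.041, -0.057]]
  ]
}}

```text
time_s: 4.27
tool_pos: [483.0, -274.8, 274.7]
ee_rot: [[0.696, 0.685, -0.216], [0.633, -0.727, -0.266], [-0.339, 0.048, -0.939]]
wrist_force: [-0.7, -0.1, 0.6]
opening: 85.5
finger_force: 0.0
```

{"fn": "carry_out", "kwargs": {
  "targets": [
    [[0.067, -0.005, -0.007], [-0.002, -0.004, -0.006]],
    [[0.134, -0.009, -0.015], [-0.003, -0.008, -0.012]],
    [[0.201, -0.014, -0.022], [-0.005, -0.012, -0.017]],
    [[0.268, -0.018, -0.029], [-0.006, -0.016, -0.023]],
    [[0.335, -0.023, -0.037], [-0.008, -0.02, -0.029]],
    [[0.401, -0.028, -0.044], [-0.01, -0.025, -0.035]],
    [[0.468, -0.032, -0.051], [-0.011, -0.029, -0.041]],
    [[0.535, -0.037, -0.058], [-0.013, -0.033, -0.046]],
    [[0.602, -0.041, -0.066], [-0.014, -0.037, -0.052]],
    [[0.669, -0.046, -0.073], [-0.016, -0.041, -0.058]]
  ]
}}

```text
time_s: 5.1
tool_pos: [528.0, -227.2, 258.7]
ee_rot: [[0.592, 0.768, -0.246], [0.688, -0.64, -0.342], [-0.42, 0.034, -0.907]]
wrist_force: [0.4, 0.5, 0.9]
opening: 85.5
finger_force: 0.0
```

{"fn": "carry_out", "kwargs": {
  "targets": [
    [[0.066, 0.003, -0.013], [-0.002, -0.004, -0.006]],
    [[0.132, 0.007, -0.026], [-0.003, -0.008, -0.011]],
    [[0.198, 0.01, -0.038], [-0.005, -0.012, -0.017]],
    [[0.264, 0.014, -0.051], [-0.006, -0.016, -0.023]],
    [[0.331, 0.017, -0.064], [-0.008, -0.02, -0.029]],
    [[0.397, 0.02, -0.077], [-0.01, -0.025, -0.034]],
    [[0.463, 0.024, -0.09], [-0.011, -0.029, -0.04]],
    [[0.529, 0.027, -0.102], [-0.013, -0.033, -0.046]],
    [[0.661, 0.034, -0.128], [-0.016, -0.041, -0.057]],
    [[0.661, 0.034, -0.128], [-0.016, -0.041, -0.057]]
  ]
}}

```text
time_s: 5.93
tool_pos: [573.7, -178.1, 241.8]
ee_rot: [[0.478, 0.838, -0.263], [0.726, -0.546, -0.419], [-0.494, 0.009, -0.869]]
wrist_force: [0.2, 0.2, -0.2]
opening: 85.3
finger_force: 0.0
```

Run:
```python
from plan import *
from cell import ctrl
import cv2
sense(ctrl)
out=[]
for n,x0,y0 in(("scene",220,120),("top",245,140)):
    c=ctrl.read_camera(n); np.savez(f"pics/{n}1.npz",**c)
    out.append(cv2.resize(c["pixels"][y0:y0+80,x0:x0+80][:,:,::-1],(400,400),interpolation=cv2.INTER_CUBIC))
cv2.imwrite("pics/pre.png",np.hstack(out))
```

```text
t 5.93 p [ 573.7 -178.1  241.8] err(tool) [ 2.53 -0.04 -0.2 ] rot [-0.0007  0.0005 -0.0031] F [ 0.2  0.2 -0.2] Ftool [0.3 0.  0. ] open 85.3 ff 0.0 q [-0.25  0.6   1.38 -0.5   1.36  0.48]
```

View pics/pre.png

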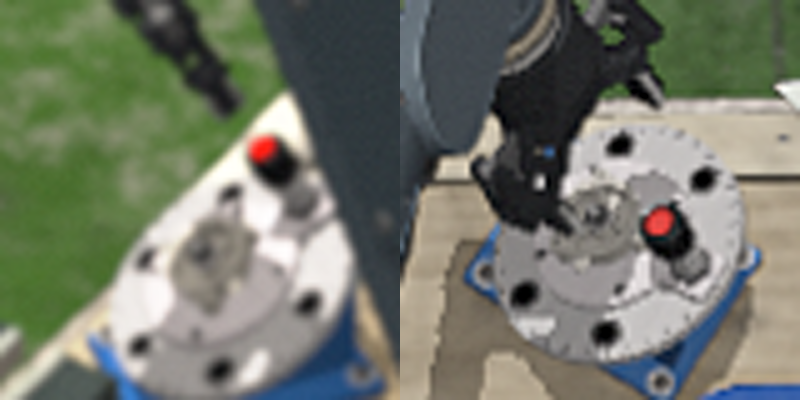

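The gripper stands above the stage. In top its fingertips are at about (278,186) and (296,159), with the knob at (297,185). I'll check these against the model and plan the descent.

Run:
```python
from plan import *
from h import proj,load
from cell import ctrl
sense(ctrl)
s=ctrl.sense(); T=s["ee_rot"]; sc,tp=load("pics/scene1.npz"),load("pics/top1.npz")
for d in(-50,50):
    X=s["tool_pos"]-13*T[:,2]+d*T[:,1]; print(d,"scene crop",(proj(sc,X)-[220,120])*5,"top crop",(proj(tp,X)-[245,140])*5+[400,0])
G=np.c_[-R[:,0],R[:,1],-R[:,2]]; k=o+R@[72,0,60.5]
go(tcp(k+R[:,2]*20,G),G,1); go(tcp(k+R[:,2]*1.5,G),G,1)
```

```text
t 6.03 p [ 572.6 -179.6  242.6] err(tool) [ 0.5  -0.17  0.08] rot [ 0.0001 -0.0006 -0.0011] F [-0.7 -0.6  0. ] Ftool [-0.8 -0.3  0.4] open 85.6 ff 0.0 q [-0.26  0.6   1.38 -0.5   1.36  0.48]
-50 scene crop [[236.93645692 111.59197056]] top crop [[567.15108296 229.39963668]]
50 scene crop [[170.78155047  26.46288234]] top crop [[653.23140065  94.40770182]]
[[0.0, -0.001, 0.8], [0.0, 0.0, -0.0]]
[[0.0, -0.0, 0.185], [0.0, 0.0, -0.0]]
```

{"fn": "carry_out", "kwargs": {
  "targets": [
    [[0, 0, 0.08], [0, 0, 0]],
    [[0, 0, 0.16], [0, 0, 0]],
    [[0, 0, 0.24], [0, 0, 0]],
    [[0, 0, 0.32], [0, 0, 0]],
    [[0, 0, 0.4], [0, 0, 0]],
    [[0, 0, 0.48], [0, 0, 0]],
    [[0, 0, 0.56], [0, 0, 0]],
    [[0, 0, 0.64], [0, 0, 0]],
    [[0, 0, 0.72], [0, 0, 0]],
    [[0, 0, 0.8], [0, 0, 0]]
  ]
}}

```text
time_s: 6.87
tool_pos: [551.2, -213.8, 172.7]
ee_rot: [[0.481, 0.836, -0.264], [0.724, -0.548, -0.418], [-0.495, 0.01, -0.869]]
wrist_force: [0.4, 0.3, 0.2]
opening: 85.4
finger_force: 0.0
```

{"fn": "carry_out", "kwargs": {
  "targets": [
    [[0, 0, 0.037], [0, 0, 0]],
    [[0, 0, 0.074], [0, 0, 0]],
    [[0, 0, 0.111], [0, 0, 0]],
    [[0, 0, 0.148], [0, 0, 0]],
    [[0, 0, 0.185], [0, 0, 0]],
    [[0, 0, 0.185], [0, 0, 0]],
    [[0, 0, 0.185], [0, 0, 0]],
    [[0, 0, 0.185], [0, 0, 0]],
    [[0, 0, 0.185], [0, 0, 0]],
    [[0, 0, 0.185], [0, 0, 0]]
  ]
}}

```text
time_s: 7.7
tool_pos: [546.7, -221.2, 157.5]
ee_rot: [[0.481, 0.836, -0.263], [0.724, -0.548, -0.419], [-0.495, 0.011, -0.869]]
wrist_force: [0.1, 0.6, -0.3]
opening: 85.3
finger_force: 0.0
```

{"fn": "carry_out", "kwargs": {
  "targets": [
    [[0, 0, 0], [0, 0, 0]],
    [[0, 0, 0], [0, 0, 0]],
    [[0, 0, 0], [0, 0, 0]],
    [[0, 0, 0], [0, 0, 0]],
    [[0, 0, 0], [0, 0, 0]],
    [[0, 0, 0], [0, 0, 0]],
    [[0, 0, 0], [0, 0, 0]],
    [[0, 0, 0], [0, 0, 0]],
    [[0, 0, 0], [0, 0, 0]],
    [[0, 0, 0], [0, 0, 0]]
  ],
  "gripper": 0,
  "squeeze": 60
}}

```text
time_s: 8.53
tool_pos: [546.8, -221.2, 157.6]
ee_rot: [[0.481, 0.836, -0.263], [0.724, -0.548, -0.419], [-0.494, 0.011, -0.869]]
wrist_force: [1.1, 2.2, 2.7]
opening: 28.0
finger_force: 59.3
```

Run:
```python
from plan import *
from cell import ctrl
sense(ctrl)
```

```text
t 8.53 p [ 546.8 -221.2  157.6] err(tool) [ 0.04  0.33 -0.34] rot [-0.0007  0.0003  0.0002] F [1.1 2.2 2.7] Ftool [ 0.8 -0.3 -3.5] open 28.0 ff 59.3 q [-0.33  0.67  1.51 -0.55  1.15  0.53]
```

{"fn": "carry_out", "kwargs": {
  "targets": [
    [[0, 0, -0.022], [0, 0, 0]],
    [[0, 0, -0.044], [0, 0, 0]],
    [[0, 0, -0.066], [0, 0, 0]],
    [[0, 0, -0.088], [0, 0, 0]],
    [[0, 0, -0.11], [0, 0, 0]],
    [[0, 0, -0.132], [0, 0, 0]],
    [[0, 0, -0.132], [0, 0, 0]],
    [[0, 0, -0.132], [0, 0, 0]],
    [[0, 0, -0.132], [0, 0, 0]],
    [[0, 0, -0.132], [0, 0, 0]]
  ]
}}

```text
time_s: 9.37
tool_pos: [548.6, -215.5, 167.4]
ee_rot: [[0.48, 0.836, -0.267], [0.724, -0.549, -0.417], [-0.495, 0.007, -0.869]]
wrist_force: [-1.3, -5.0, -11.4]
opening: 28.4
finger_force: 59.9
```

Run:
```python
from plan import *
from cell import ctrl
step([[0,0,-.132],[0,0,0]]); sense(ctrl)
s=ctrl.sense(); g=s["tool_pos"]-18.7*s["ee_rot"][:,2]; print("grasp in stage",(R.T@(g-o)).round(2))
for t in np.deg2rad([3,6,9,12,15,18,21,24,27,30]): print([[round(.72*(1-np.cos(t)),3),round(.72*np.sin(t),3),0],[0,0,round(-t/2,3)]],end=", ")
step([[.096,.36,0],[0,0,-.262]])
```

```text
t 9.37 p [ 548.6 -215.5  167.4] err(tool) [ 0.13 -1.15  1.5 ] rot [ 0.0035 -0.0007 -0.0011] F [ -1.3  -5.  -11.4] Ftool [ 1.4  1.6 12.3] open 28.4 ff 59.9 q [-0.32  0.66  1.5  -0.55  1.18  0.52]
grasp in stage [71.88 -1.09 73.67]
[[np.float64(0.001), np.float64(0.038), 0], [0, 0, np.float64(-0.026)]], [[np.float64(0.004), np.float64(0.075), 0], [0, 0, np.float64(-0.052)]], [[np.float64(0.009), np.float64(0.113), 0], [0, 0, np.float64(-0.079)]], [[np.float64(0.016), np.float64(0.15), 0], [0, 0, np.float64(-0.105)]], [[np.float64(0.025), np.float64(0.186), 0], [0, 0, np.float64(-0.131)]], [[np.float64(0.035), np.float64(0.222), 0], [0, 0, np.float64(-0.157)]], [[np.float64(0.048), np.float64(0.258), 0], [0, 0, np.float64(-0.183)]], [[np.float64(0.062), np.float64(0.293), 0], [0, 0, np.float64(-0.209)]], [[np.float64(0.078), np.float64(0.327), 0], [0, 0, np.float64(-0.236)]], [[np.float64(0.096), np.float64(0.36), 0], [0, 0, np.float64(-0.262)]],
```

{"fn": "carry_out", "kwargs": {
  "targets": [
    [[0.001, 0.038, -0.01], [0, 0, -0.026]],
    [[0.004, 0.075, -0.01], [0, 0, -0.052]],
    [[0.009, 0.113, -0.01], [0, 0, -0.079]],
    [[0.016, 0.15, -0.01], [0, 0, -0.105]],
    [[0.025, 0.186, -0.01], [0, 0, -0.131]],
    [[0.035, 0.222, -0.01], [0, 0, -0.157]],
    [[0.048, 0.258, -0.01], [0, 0, -0.183]],
    [[0.062, 0.293, -0.01], [0, 0, -0.209]],
    [[0.078, 0.327, -0.01], [0, 0, -0.236]],
    [[0.096, 0.36, -0.01], [0, 0, -0.262]]
  ]
}}

```text
time_s: 10.2
tool_pos: [581.5, -228.6, 163.9]
ee_rot: [[-0.006, 0.962, -0.272], [0.902, -0.112, -0.418], [-0.432, -0.248, -0.867]]
wrist_force: [-4.4, -7.4, -8.8]
opening: 28.6
finger_force: 59.9
```

Run:
```python
from plan import *
from cell import ctrl
p,M=get(); put(p-M[:,2]*1.0,M); sense(ctrl)
s=ctrl.sense(); g=s["tool_pos"]-18.7*s["ee_rot"][:,2]; v=R.T@(g-o); print("grasp in stage",v.round(2),np.hypot(*v[:2]),np.rad2deg(np.arctan2(v[1],v[0])))
```

```text
t 10.2 p [ 581.5 -228.6  163.9] err(tool) [ 0.01 -2.81  2.32] rot [ 0.0088 -0.0001 -0.0043] F [-4.4 -7.4 -8.8] Ftool [-2.9 -1.3 11.9] open 28.6 ff 59.9 q [-0.32  0.71  1.4  -0.54  1.23 -0.03]
grasp in stage [63.75 33.69 73.87] 72.10349063805019 27.855000126890797
```

{"fn": "carry_out", "kwargs": {
  "targets": [
    [[0.001, 0.042, -0.005], [0, 0, -0.026]],
    [[0.004, 0.084, -0.005], [0, 0, -0.052]],
    [[0.011, 0.127, -0.005], [0, 0, -0.079]],
    [[0.019, 0.17, -0.005], [0, 0, -0.105]],
    [[0.03, 0.211, -0.005], [0, 0, -0.131]],
    [[0.043, 0.251, -0.005], [0, 0, -0.157]],
    [[0.058, 0.287, -0.005], [0, 0, -0.183]],
    [[0.076, 0.325, -0.005], [0, 0, -0.209]],
    [[0.096, 0.36, -0.005], [0, 0, -0.262]],
    [[0.096, 0.36, -0.005], [0, 0, -0.262]]
  ]
}}

```text
time_s: 11.03
tool_pos: [618.5, -224.7, 151.3]
ee_rot: [[-0.488, 0.831, -0.268], [0.835, 0.356, -0.419], [-0.253, -0.428, -0.867]]
wrist_force: [-1.0, -8.2, -10.0]
opening: 28.3
finger_force: 60.0
```

Run:
```python
from plan import *
from cell import ctrl
step([[.096,.36,-.005],[0,0,-.262]]); 
for i in range(2):
    sense(ctrl); s=ctrl.sense(); g=s["tool_pos"]-18.7*s["ee_rot"][:,2]; v=R.T@(g-o); print("grasp in stage",v.round(2),np.hypot(*v[:2]),np.rad2deg(np.arctan2(v[1],v[0])))
    c=ctrl.read_camera("top"); np.savez("pics/top2.npz",**c)
c=ctrl.read_camera("scene"); np.savez("pics/scene2.npz",**c)
sense(ctrl)
```

```text
t 11.03 p [ 618.5 -224.7  151.3] err(tool) [-0.29 -0.89  2.32] rot [ 0.0043  0.0007 -0.0046] F [ -1.   -8.2 -10. ] Ftool [-3.8  0.5 12.4] open 28.3 ff 60.0 q [-0.3   0.77  1.31 -0.53  1.26 -0.56]
grasp in stage [36.98 62.23 74.37] 72.38935730873345 59.278022929938295
t 11.08 p [ 618.5 -224.7  151.4] err(tool) [-0.32 -0.89  2.22] rot [ 0.0038  0.0006 -0.0016] F [-0.8 -8.6 -9.7] Ftool [-4.3  0.3 12.2] open 28.0 ff 60.0 q [-0.3   0.77  1.31 -0.53  1.26 -0.55]
grasp in stage [37.   62.25 74.48] 72.41777663804207 59.27635783267998
t 11.18 p [ 618.5 -224.7  151.5] err(tool) [-0.33 -0.91  2.14] rot [ 0.0034  0.0007 -0.0008] F [ -1.6  -8.6 -10.2] Ftool [-3.8 -0.1 12.9] open 28.4 ff 60.0 q [-0.3   0.77  1.31 -0.53  1.26 -0.55]
```

{"fn": "carry_out", "kwargs": {
  "targets": [
    [[0, 0.008, 0.025], [0, 0, 0]],
    [[0, 0.008, 0.05], [0, 0, 0]],
    [[0, 0.008, 0.075], [0, 0, 0]],
    [[0, 0.008, 0.1], [0, 0, 0]],
    [[0, 0.008, 0.12], [0, 0, 0]],
    [[0, 0.008, 0.13], [0, 0, 0]],
    [[0, 0.008, 0.13], [0, 0, 0]],
    [[0, 0.008, 0.13], [0, 0, 0]],
    [[0, 0.008, 0.13], [0, 0, 0]],
    [[0, 0.008, 0.13], [0, 0, 0]]
  ]
}}

```text
time_s: 12.02
tool_pos: [616.1, -229.3, 141.1]
ee_rot: [[-0.485, 0.833, -0.266], [0.837, 0.353, -0.419], [-0.255, -0.426, -0.868]]
wrist_force: [-1.3, -5.8, -5.6]
opening: 28.2
finger_force: 60.6
```

{"fn": "carry_out", "kwargs": {
  "targets": [
    [[0, 0, 0], [0, 0, 0]],
    [[0, 0, 0], [0, 0, 0]],
    [[0, 0, 0], [0, 0, 0]],
    [[0, 0, 0], [0, 0, 0]],
    [[0, 0, 0], [0, 0, 0]],
    [[0, 0, 0], [0, 0, 0]],
    [[0, 0, 0], [0, 0, 0]],
    [[0, 0, 0], [0, 0, 0]],
    [[0, 0, 0], [0, 0, 0]],
    [[0, 0, 0], [0, 0, 0]]
  ],
  "gripper": 0.75
}}

```text
time_s: 12.85
tool_pos: [617.0, -228.4, 141.2]
ee_rot: [[-0.485, 0.834, -0.264], [0.837, 0.354, -0.418], [-0.256, -0.424, -0.869]]
wrist_force: [0.6, 0.1, -0.4]
opening: 64.1
finger_force: 0.0
```

{"fn": "carry_out", "kwargs": {
  "targets": [
    [[0, 0, -0.1], [0, 0, 0]],
    [[0, 0, -0.2], [0, 0, 0]],
    [[0, 0, -0.3], [0, 0, 0]],
    [[0, 0, -0.4], [0, 0, 0]],
    [[0, 0, -0.5], [0, 0, 0]],
    [[0, 0, -0.6], [0, 0, 0]],
    [[0, 0, -0.7], [0, 0, 0]],
    [[0, 0, -0.8], [0, 0, 0]],
    [[0, 0, -0.9], [0, 0, 0]],
    [[0, 0, -1], [0, 0, 0]]
  ]
}}

```text
time_s: 13.68
tool_pos: [643.7, -186.0, 229.1]
ee_rot: [[-0.485, 0.834, -0.264], [0.837, 0.354, -0.418], [-0.256, -0.423, -0.869]]
wrist_force: [0.3, 0.5, 0.5]
opening: 64.1
finger_force: 0.0
```

Run:
```python
from plan import *
from h import *
from cell import ctrl
step([[0,.008,.13],[0,0,0]]); step([[0,0,-1],[0,0,0]]); sense(ctrl)
sc,tp=ctrl.read_camera("scene"),ctrl.read_camera("top")
np.savez("pics/scene3.npz",**sc);np.savez("pics/top3.npz",**tp)
K=o+R@Ro.from_rotvec([0,0,np.pi/3]).as_matrix()@[72,0,76]
for c,n in((sc,"s"),(tp,"t")): p=proj(c,K)[0]; print(n,"pred",p.round(1),"seen",spot(c,p,False).round(1),"+8mm",proj(c,K+8*R[:,2])[0].round(1))
out=[]
for c,x0,y0 in((sc,230,140),(tp,256,160)):
    out.append(cv2.resize(c["pixels"][y0:y0+60,x0:x0+50][:,:,::-1],(400,480),interpolation=cv2.INTER_CUBIC))
cv2.imwrite("pics/after.png",np.hstack(out))
```

```text
t 13.68 p [ 643.7 -186.   229.1] err(tool) [-0.03  0.06 -1.09] rot [-0.0001 -0.     -0.0001] F [0.3 0.5 0.5] Ftool [ 0.1  0.2 -0.7] open 64.1 ff 0.0 q [-0.24  0.71  1.19 -0.49  1.44 -0.59]
s pred [255.4 145.4] seen [255.7 145.7] +8mm [254.2 143.9]
t pred [297.4 164.4] seen [297.7 164.6] +8mm [296.6 163.2]
```

View pics/after.png

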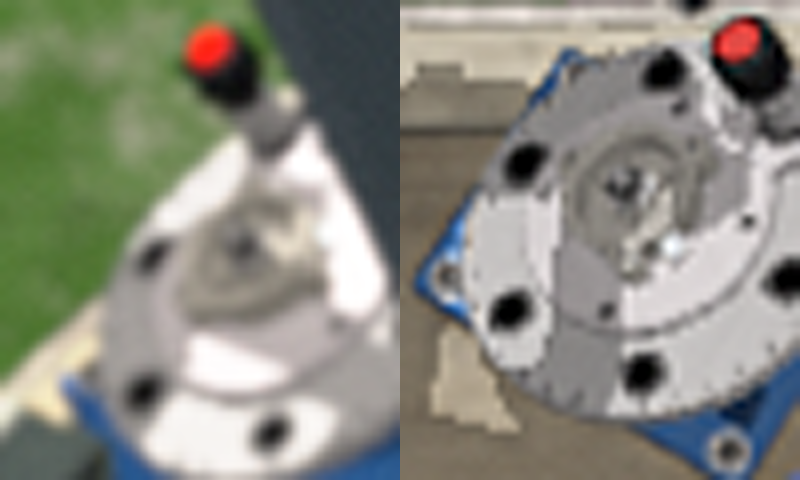

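The knob top is at 60° within 0.3 px in both views, so the plunger is home. Next I'll take the probe, using a better lateral fit with the seat height fixed.

Run:
```python
from plan import *
from h import *
sc,tp=load("pics/scene0.npz"),load("pics/top0.npz")
def f(z,w=0):
    r=lambda v:np.r_[proj(sc,[v[0],v[1],z])[0]-[213.2,259.6],proj(tp,[v[0],v[1],z])[0]-[163.8,218.2]]
    s=least_squares(r,[456,214]); return s.x.round(1),s.fun.round(2)
for z in(150,153,156,158): print(z,f(z))
from plan import *
M=np.array([[-.5,.866025,0],[.866025,.5,0],[0,0,-1]]).T; M=np.c_[M[0],M[1],M[2]] if 0 else np.array([[-.5,.866025,0],[.866025,.5,0],[0,0,-1]]).T
p,Mc=get()
go(p+np.array([-10,30,75]),Mc,1)
go(np.array([456,214,235.]),M,5)
```

```text
150 (array([457.1, 214.3]), array([-0.18,  0.56,  0.67, -0.14]))
153 (array([456., 215.]), array([-0.13,  0.18,  0.28,  0.04]))
156 (array([455. , 215.6]), array([-0.09, -0.2 , -0.11,  0.21]))
158 (array([454.3, 216.1]), array([-0.06, -0.46, -0.37,  0.33]))
[[0.108, -0.295, -0.751], [0.0, 0.0, 0.0]]
[[0.827, 0.024, -0.098], [-0.045, 0.025, -0.006]]
[[0.83, 0.041, -0.054], [-0.045, 0.026, -0.006]]
[[0.831, 0.053, -0.006], [-0.045, 0.025, -0.006]]
[[0.829, 0.062, 0.041], [-0.045, 0.026, -0.005]]
[[0.825, 0.064, 0.089], [-0.045, 0.025, -0.006]]
```

{"fn": "carry_out", "kwargs": {
  "targets": [
    [[0.011, -0.03, -0.075], [0, 0, 0]],
    [[0.022, -0.059, -0.15], [0, 0, 0]],
    [[0.032, -0.089, -0.225], [0, 0, 0]],
    [[0.043, -0.118, -0.3], [0, 0, 0]],
    [[0.054, -0.148, -0.376], [0, 0, 0]],
    [[0.065, -0.177, -0.451], [0, 0, 0]],
    [[0.076, -0.207, -0.526], [0, 0, 0]],
    [[0.086, -0.236, -0.601], [0, 0, 0]],
    [[0.097, -0.266, -0.676], [0, 0, 0]],
    [[0.108, -0.295, -0.751], [0, 0, 0]]
  ],
  "gripper": 1
}}

```text
time_s: 14.62
tool_pos: [633.3, -156.2, 304.0]
ee_rot: [[-0.485, 0.834, -0.264], [0.837, 0.354, -0.419], [-0.256, -0.423, -0.869]]
wrist_force: [0.2, 0.2, -0.0]
opening: 85.1
finger_force: 0.0
```

{"fn": "carry_out", "kwargs": {
  "targets": [
    [[0.083, 0.002, -0.01], [-0.005, 0.003, -0.001]],
    [[0.165, 0.005, -0.02], [-0.009, 0.005, -0.001]],
    [[0.248, 0.007, -0.029], [-0.014, 0.008, -0.002]],
    [[0.331, 0.01, -0.039], [-0.018, 0.01, -0.002]],
    [[0.414, 0.012, -0.049], [-0.023, 0.013, -0.003]],
    [[0.496, 0.014, -0.059], [-0.027, 0.015, -0.004]],
    [[0.579, 0.017, -0.069], [-0.032, 0.018, -0.004]],
    [[0.662, 0.019, -0.078], [-0.036, 0.02, -0.005]],
    [[0.744, 0.022, -0.088], [-0.041, 0.023, -0.005]],
    [[0.827, 0.024, -0.098], [-0.045, 0.025, -0.006]]
  ]
}}

```text
time_s: 15.45
tool_pos: [597.5, -81.7, 289.4]
ee_rot: [[-0.483, 0.85, -0.212], [0.851, 0.398, -0.342], [-0.206, -0.345, -0.916]]
wrist_force: [0.4, -0.2, -0.1]
opening: 85.4
finger_force: 0.0
```

{"fn": "carry_out", "kwargs": {
  "targets": [
    [[0.083, 0.004, -0.005], [-0.005, 0.003, -0.001]],
    [[0.166, 0.008, -0.011], [-0.009, 0.005, -0.001]],
    [[0.249, 0.012, -0.016], [-0.014, 0.008, -0.002]],
    [[0.332, 0.016, -0.022], [-0.018, 0.01, -0.002]],
    [[0.415, 0.021, -0.027], [-0.023, 0.013, -0.003]],
    [[0.498, 0.025, -0.032], [-0.027, 0.016, -0.004]],
    [[0.581, 0.029, -0.038], [-0.032, 0.018, -0.004]],
    [[0.664, 0.033, -0.043], [-0.036, 0.021, -0.005]],
    [[0.747, 0.037, -0.049], [-0.041, 0.023, -0.005]],
    [[0.83, 0.041, -0.054], [-0.045, 0.026, -0.006]]
  ]
}}

```text
time_s: 16.28
tool_pos: [562.1, -7.5, 275.8]
ee_rot: [[-0.483, 0.861, -0.16], [0.862, 0.436, -0.26], [-0.154, -0.263, -0.952]]
wrist_force: [1.0, 1.1, -0.4]
opening: 85.4
finger_force: 0.0
```

{"fn": "carry_out", "kwargs": {
  "targets": [
    [[0.083, 0.005, -0.001], [-0.005, 0.003, -0.001]],
    [[0.166, 0.011, -0.001], [-0.009, 0.005, -0.001]],
    [[0.249, 0.016, -0.002], [-0.014, 0.008, -0.002]],
    [[0.332, 0.021, -0.002], [-0.018, 0.01, -0.002]],
    [[0.416, 0.027, -0.003], [-0.023, 0.013, -0.003]],
    [[0.499, 0.032, -0.004], [-0.027, 0.015, -0.004]],
    [[0.582, 0.037, -0.004], [-0.032, 0.018, -0.004]],
    [[0.665, 0.042, -0.005], [-0.036, 0.02, -0.005]],
    [[0.748, 0.048, -0.005], [-0.041, 0.023, -0.005]],
    [[0.831, 0.053, -0.006], [-0.045, 0.025, -0.006]]
  ]
}}

```text
time_s: 17.12
tool_pos: [526.6, 66.5, 262.2]
ee_rot: [[-0.487, 0.867, -0.106], [0.867, 0.466, -0.176], [-0.103, -0.178, -0.979]]
wrist_force: [0.0, -0.2, 0.1]
opening: 85.5
finger_force: 0.0
```

{"fn": "carry_out", "kwargs": {
  "targets": [
    [[0.083, 0.006, 0.004], [-0.005, 0.003, -0.001]],
    [[0.166, 0.012, 0.008], [-0.009, 0.005, -0.001]],
    [[0.249, 0.019, 0.012], [-0.014, 0.008, -0.002]],
    [[0.332, 0.025, 0.016], [-0.018, 0.01, -0.002]],
    [[0.415, 0.031, 0.021], [-0.023, 0.013, -0.003]],
    [[0.497, 0.037, 0.025], [-0.027, 0.016, -0.003]],
    [[0.58, 0.043, 0.029], [-0.032, 0.018, -0.004]],
    [[0.663, 0.05, 0.033], [-0.036, 0.021, -0.004]],
    [[0.746, 0.056, 0.037], [-0.041, 0.023, -0.005]],
    [[0.829, 0.062, 0.041], [-0.045, 0.026, -0.005]]
  ]
}}

```text
time_s: 17.95
tool_pos: [491.1, 140.6, 248.5]
ee_rot: [[-0.492, 0.869, -0.054], [0.869, 0.486, -0.088], [-0.05, -0.09, -0.995]]
wrist_force: [0.1, 0.4, 1.2]
opening: 85.7
finger_force: 0.0
```

{"fn": "carry_out", "kwargs": {
  "targets": [
    [[0.083, 0.006, 0.009], [-0.005, 0.003, -0.001]],
    [[0.165, 0.013, 0.018], [-0.009, 0.005, -0.001]],
    [[0.248, 0.019, 0.027], [-0.014, 0.008, -0.002]],
    [[0.33, 0.026, 0.036], [-0.018, 0.01, -0.002]],
    [[0.413, 0.032, 0.045], [-0.023, 0.013, -0.003]],
    [[0.495, 0.038, 0.053], [-0.027, 0.015, -0.004]],
    [[0.578, 0.045, 0.062], [-0.032, 0.018, -0.004]],
    [[0.66, 0.051, 0.071], [-0.036, 0.02, -0.005]],
    [[0.825, 0.064, 0.089], [-0.045, 0.025, -0.006]],
    [[0.825, 0.064, 0.089], [-0.045, 0.025, -0.006]]
  ]
}}

```text
time_s: 18.78
tool_pos: [453.9, 215.3, 234.5]
ee_rot: [[-0.502, 0.865, -0.003], [0.865, 0.502, 0.001], [0.002, -0.002, -1.0]]
wrist_force: [-0.3, -0.6, 0.3]
opening: 85.6
finger_force: 0.0
```

Run:
```python
from plan import *
from h import *
from cell import ctrl
sense(ctrl)
sc,tp=ctrl.read_camera("scene"),ctrl.read_camera("top")
np.savez("pics/scene4.npz",**sc);np.savez("pics/top4.npz",**tp)
sense(ctrl)
out=[]
for c,x0,y0 in((sc,230,140),(tp,256,160)):
    out.append(cv2.resize(c["pixels"][y0:y0+60,x0:x0+40][:,:,::-1],(400,600),interpolation=cv2.INTER_CUBIC))
cv2.imwrite("pics/ears.png",np.hstack(out))
M=np.array([[-.5,.866025,0],[.866025,.5,0],[0,0,-1]]).T
go(np.array([454.8,215.8,180]),M,1);go(np.array([454.8,215.8,117]),M,1)
```

```text
t 18.78 p [453.9 215.3 234.5] err(tool) [ 2.19 -1.15  0.55] rot [ 0.0015  0.0021 -0.0014] F [-0.3 -0.6  0.3] Ftool [-0.4 -0.6 -0.3] open 85.6 ff 0.0 q [ 0.22  0.36  1.73  0.    1.05 -0.31]
t 18.88 p [455.8 214.1 235. ] err(tool) [ 0.17 -0.1   0.01] rot [ 0.0003 -0.0005 -0.0012] F [ 0.1 -0.3 -0.2] Ftool [-0.3 -0.1  0.2] open 85.2 ff 0.0 q [ 0.22  0.36  1.73 -0.    1.06 -0.31]
[[0.022, -0.001, 0.55], [-0.0, 0.0, 0.0]]
[[-0.0, 0.001, 0.63], [-0.0, 0.0, 0.0]]
```

View pics/ears.png

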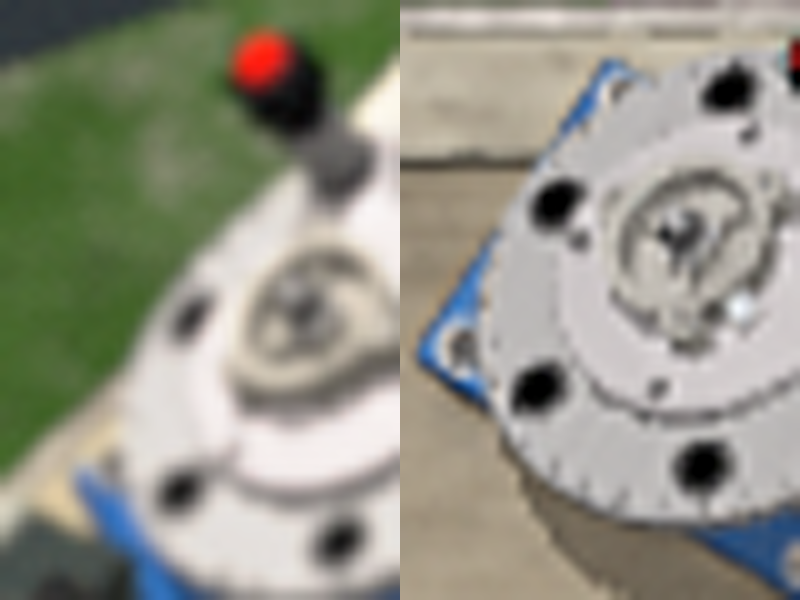

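In the top view the casting centre is at about (284.5,183.5), one ear at (285,194.5) and one towards the knob at (294,179.5). I'll rectify the views onto the ear plane while descending to grasp the probe.

{"fn": "carry_out", "kwargs": {
  "targets": [
    [[0.002, 0, 0.055], [0, 0, 0]],
    [[0.004, 0, 0.11], [0, 0, 0]],
    [[0.007, 0, 0.165], [0, 0, 0]],
    [[0.009, 0, 0.22], [0, 0, 0]],
    [[0.011, 0, 0.275], [0, 0, 0]],
    [[0.013, 0, 0.33], [0, 0, 0]],
    [[0.015, 0, 0.385], [0, 0, 0]],
    [[0.018, 0, 0.44], [0, 0, 0]],
    [[0.02, 0, 0.495], [0, 0, 0]],
    [[0.022, -0.001, 0.55], [0, 0, 0]]
  ]
}}

```text
time_s: 19.72
tool_pos: [454.8, 215.8, 179.4]
ee_rot: [[-0.5, 0.866, -0.001], [0.866, 0.5, -0.001], [-0.0, -0.001, -1.0]]
wrist_force: [0.4, -0.7, -0.2]
opening: 85.9
finger_force: 0.0
```

{"fn": "carry_out", "kwargs": {
  "targets": [
    [[0, 0, 0.07], [0, 0, 0]],
    [[0, 0, 0.14], [0, 0, 0]],
    [[0, 0, 0.21], [0, 0, 0]],
    [[0, 0, 0.28], [0, 0, 0]],
    [[0, 0, 0.35], [0, 0, 0]],
    [[0, 0, 0.42], [0, 0, 0]],
    [[0, 0, 0.49], [0, 0, 0]],
    [[0, 0, 0.56], [0, 0, 0]],
    [[0, 0.001, 0.63], [0, 0, 0]],
    [[0, 0.001, 0.63], [0, 0, 0]]
  ]
}}

```text
time_s: 20.55
tool_pos: [454.1, 215.5, 115.6]
ee_rot: [[-0.5, 0.866, -0.003], [0.866, 0.5, -0.001], [0.001, -0.003, -1.0]]
wrist_force: [-0.3, -0.4, 0.5]
opening: 85.3
finger_force: 0.0
```

Run:
```python
from plan import *
from h import *
from cell import ctrl
sense(ctrl)
g=np.linspace(-47,47,400); U,V=np.meshgrid(g,g[::-1]); out=[]
R60=R@Ro.from_rotvec([0,0,np.pi/3]).as_matrix()
for n,Rs in(("top4",R60),("scene4",R60),("top0",R),("scene0",R)):
    c=load(f"pics/{n}.npz"); P=proj(c,(np.c_[U.ravel(),V.ravel(),np.full(U.size,32)]@Rs.T+o)).astype(np.float32).reshape(400,400,2)
    im=cv2.remap(np.ascontiguousarray(c["pixels"][:,:,::-1]),P[...,0],P[...,1],cv2.INTER_CUBIC)
    k=400/94
    for d in range(0,360,30): cv2.circle(im,(int(200+46*k*np.cos(np.deg2rad(d))),int(200-46*k*np.sin(np.deg2rad(d)))),2,(0,255,0) if d else (0,0,255),-1)
    cv2.circle(im,(200,200),int(32*k),(255,255,0),1); out.append(cv2.resize(im[50:350,:],(400,300)))
cv2.imwrite("pics/rect.png",np.vstack([np.hstack(out[:2]),np.hstack(out[2:])]))
```

```text
t 20.55 p [454.1 215.5 115.6] err(tool) [ 0.12 -0.77  1.41] rot [0.0025 0.0008 0.0001] F [-0.3 -0.4  0.5] Ftool [-0.2 -0.4 -0.5] open 85.3 ff 0.0 q [ 0.22  0.55  1.84 -0.    0.76 -0.3 ]
```

View pics/rect.png

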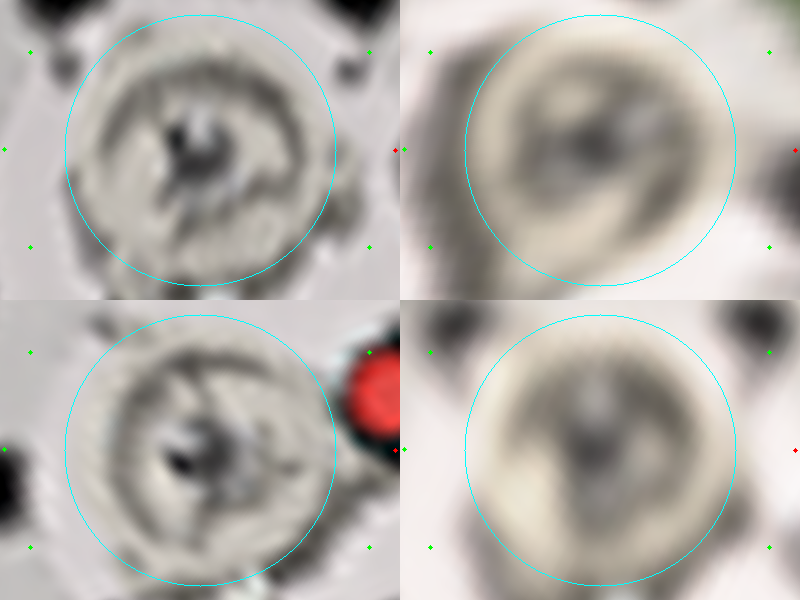

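The rectified views show a round casting of about 30 mm radius centred on the axis, with only faint ear bulges. I'll grasp the probe and fit the ear angle from the beige colour in all four images.

{"fn": "carry_out", "kwargs": {
  "targets": [
    [[0, 0, 0], [0, 0, 0]],
    [[0, 0, 0], [0, 0, 0]],
    [[0, 0, 0], [0, 0, 0]],
    [[0, 0, 0], [0, 0, 0]],
    [[0, 0, 0], [0, 0, 0]],
    [[0, 0, 0], [0, 0, 0]],
    [[0, 0, 0], [0, 0, 0]],
    [[0, 0, 0], [0, 0, 0]],
    [[0, 0, 0], [0, 0, 0]],
    [[0, 0, 0], [0, 0, 0]]
  ],
  "gripper": 0,
  "squeeze": 60
}}

```text
time_s: 21.38
tool_pos: [455.2, 215.9, 117.5]
ee_rot: [[-0.5, 0.866, 0.0], [0.866, 0.5, -0.0], [-0.0, 0.0, -1.0]]
wrist_force: [-0.1, -0.4, 6.5]
opening: 22.5
finger_force: 58.6
```

```bash
cat > earfit.py <<'E'
from plan import *
from h import *
R60=R@Ro.from_rotvec([0,0,np.pi/3]).as_matrix()
def ucyl(Rs,x,y,z0,z1,r): return cyl(o+Rs@[x,y,0],Rs,z0,z1,r)
D=[]
for n,Rs in(("top4",R60),("scene4",R60),("top0",R),("scene0",R)):
    c=load(f"pics/{n}.npz"); px=c["pixels"].astype(float); b=(px[...,0]-px[...,2])/(px.sum(2)+30)
    w=np.zeros((384,512),np.uint8); cv2.fillPoly(w,[cv2.convexHull(proj(c,ucyl(Rs,0,0,12,12,53)).astype(np.float32)).astype(int)],1)
    k=np.zeros_like(w); cv2.fillPoly(k,[cv2.convexHull(np.vstack([proj(c,ucyl(Rs,72,0,12,80,17))]).astype(np.float32)).astype(int)],1)
    s=np.zeros_like(w); cv2.fillPoly(s,[cv2.convexHull(proj(c,ucyl(Rs,0,0,30,44,20)).astype(np.float32)).astype(int)],1)
    sel=(w>0)&(k==0)&(s==0); D.append((c,Rs,b,sel))
def model(c,Rs,cx,cy,phi,re,Rb,S=8):
    m=np.zeros((384*S,512*S),np.uint8)
    L=[ucyl(Rs,cx,cy,12,33,Rb)]+[ucyl(Rs,cx+re*np.cos(phi+a),cy+re*np.sin(phi+a),12,32,7) for a in(0,2*np.pi/3,4*np.pi/3)]
    for P in L: cv2.fillPoly(m,[np.round((cv2.convexHull(proj(c,P).astype(np.float32))[:,0]+.5)*S-.5).astype(np.int32)],255)
    return cv2.GaussianBlur(cv2.resize(m,(512,384),interpolation=cv2.INTER_AREA)/255.,(0,0),.8 if c["fx"]>400 else 1.1)
def cost(v,det=False):
    r=[]
    for c,Rs,b,sel in D:
        r.append(1-np.corrcoef(model(c,Rs,*v)[sel],b[sel])[0,1])
    return r if det else sum(r)
if __name__=="__main__":
    for d in range(-60,60,10): print(d,round(cost([0,0,np.deg2rad(d),32.3,28.7]),3),np.round(cost([0,0,np.deg2rad(d),32.3,28.7],True),3))
E
python3 earfit.py
python3 - <<'E'
from plan import *
from cell import ctrl
sense(ctrl)
E
```

```text
-60 1.336 [0.393 0.286 0.318 0.34 ]
-50 1.341 [0.394 0.276 0.337 0.334]
-40 1.316 [0.399 0.257 0.346 0.314]
-30 1.189 [0.373 0.212 0.325 0.279]
-20 0.971 [0.32  0.149 0.266 0.236]
-10 0.728 [0.258 0.093 0.179 0.199]
0 0.599 [0.225 0.076 0.117 0.181]
10 0.691 [0.27  0.1   0.133 0.187]
20 0.887 [0.342 0.151 0.184 0.209]
30 1.058 [0.386 0.208 0.217 0.247]
40 1.193 [0.398 0.253 0.25  0.293]
50 1.294 [0.394 0.281 0.291 0.329]
t 21.38 p [455.2 215.9 117.5] err(tool) [-0.16  0.42 -0.49] rot [-0.001  -0.0003  0.    ] F [-0.1 -0.4  6.5] Ftool [-0.3 -0.3 -6.5] open 22.5 ff 58.6 q [ 0.22  0.55  1.84 -0.    0.76 -0.3 ]
```

Run:
```python
from earfit import *
from plan import *
best=None
for p0 in(-3,2):
    v0=np.array([0,0,np.deg2rad(p0),32.3,28.7])
    r=minimize(cost,v0,method="Nelder-Mead",options=dict(initial_simplex=np.vstack([v0]+[v0+d for d in np.diag([1.5,1.5,.08,1.5,1.5])]),maxiter=250)); 
    print(r.fun,r.x[:2].round(2),np.rad2deg(r.x[2]).round(1),r.x[3:].round(2),np.round(cost(r.x,True),3))
p,M=get(); json.dump(dict(p=p.tolist(),R=M.tolist()),open("pick.json","w"))
go(p+[0,0,195],M,2)
# transport: square above axis
G=np.c_[-R[:,0],R[:,1],-R[:,2]]
R60=R@Ro.from_rotvec([0,0,np.pi/3]).as_matrix(); M2=np.c_[-R60[:,0],R60[:,1],-R60[:,2]]
np.save("M2.npy",M2)
t=o+R60@[32,0,32+101.5+40]; print("target",t,M2.round(3))
go(np.array([540,20,320.]),M,3)
go(t,M2,3)
```

```text
0.5045021308919513 [-0.82  1.34] 1.2 [29.72 27.17] [0.195 0.07  0.092 0.147]
0.5094613091181713 [-0.81  1.71] 2.2 [30.27 27.28] [0.196 0.074 0.093 0.146]
[[-0.0, -0.001, -0.975], [0.0, 0.0, 0.0]]
[[-0.0, -0.001, -0.975], [0.0, 0.0, 0.0]]
target [ 630.91138552 -141.33082438  243.03385209] [[-0.484  0.834 -0.264]
 [ 0.837  0.353 -0.418]
 [-0.255 -0.424 -0.869]]
[[-0.707, -0.081, -0.027], [0.0, 0.0, 0.0]]
[[-0.707, -0.081, -0.026], [0.0, 0.0, 0.0]]
[[-0.708, -0.081, -0.027], [0.0, 0.0, 0.0]]
[[-0.617, -0.006, 0.257], [0.075, -0.042, 0.01]]
[[-0.593, 0.048, 0.304], [0.075, -0.042, 0.01]]
[[-0.565, 0.108, 0.342], [0.075, -0.043, 0.009]]
```

{"fn": "carry_out", "kwargs": {
  "targets": [
    [[0, 0, -0.03], [0, 0, 0]],
    [[0, 0, -0.08], [0, 0, 0]],
    [[0, 0, -0.18], [0, 0, 0]],
    [[0, 0, -0.3], [0, 0, 0]],
    [[0, 0, -0.41], [0, 0, 0]],
    [[0, 0, -0.52], [0, 0, 0]],
    [[0, 0, -0.63], [0, 0, 0]],
    [[0, 0, -0.75], [0, 0, 0]],
    [[0, 0, -0.86], [0, 0, 0]],
    [[0, -0.001, -0.975], [0, 0, 0]]
  ]
}}

```text
time_s: 22.22
tool_pos: [454.4, 215.7, 215.4]
ee_rot: [[-0.5, 0.866, -0.001], [0.866, 0.5, -0.001], [0.0, -0.002, -1.0]]
wrist_force: [-0.7, 0.2, -2.7]
opening: 22.6
finger_force: 58.8
```

{"fn": "carry_out", "kwargs": {
  "targets": [
    [[0, 0, -0.098], [0, 0, 0]],
    [[0, 0, -0.195], [0, 0, 0]],
    [[0, 0, -0.293], [0, 0, 0]],
    [[0, 0, -0.39], [0, 0, 0]],
    [[0, 0, -0.488], [0, 0, 0]],
    [[0, 0, -0.585], [0, 0, 0]],
    [[0, 0, -0.683], [0, 0, 0]],
    [[0, 0, -0.78], [0, 0, 0]],
    [[0, 0, -0.9], [0, 0, 0]],
    [[0, -0.001, -0.975], [0, 0, 0]]
  ]
}}

```text
time_s: 23.05
tool_pos: [455.3, 215.9, 313.5]
ee_rot: [[-0.501, 0.866, 0.001], [0.866, 0.501, -0.0], [-0.001, 0.001, -1.0]]
wrist_force: [0.3, -1.6, -2.7]
opening: 22.6
finger_force: 58.9
```

{"fn": "carry_out", "kwargs": {
  "targets": [
    [[-0.071, -0.008, -0.003], [0, 0, 0]],
    [[-0.141, -0.016, -0.005], [0, 0, 0]],
    [[-0.212, -0.024, -0.008], [0, 0, 0]],
    [[-0.283, -0.032, -0.011], [0, 0, 0]],
    [[-0.354, -0.041, -0.014], [0, 0, 0]],
    [[-0.424, -0.049, -0.016], [0, 0, 0]],
    [[-0.495, -0.057, -0.019], [0, 0, 0]],
    [[-0.566, -0.065, -0.022], [0, 0, 0]],
    [[-0.636, -0.073, -0.024], [0, 0, 0]],
    [[-0.707, -0.081, -0.027], [0, 0, 0]]
  ]
}}

```text
time_s: 23.88
tool_pos: [483.5, 149.8, 314.7]
ee_rot: [[-0.5, 0.866, -0.001], [0.866, 0.5, -0.001], [0.0, -0.001, -1.0]]
wrist_force: [-0.9, 0.6, -3.5]
opening: 22.7
finger_force: 58.9
```

{"fn": "carry_out", "kwargs": {
  "targets": [
    [[-0.071, -0.008, -0.003], [0, 0, 0]],
    [[-0.141, -0.016, -0.005], [0, 0, 0]],
    [[-0.212, -0.024, -0.008], [0, 0, 0]],
    [[-0.283, -0.032, -0.01], [0, 0, 0]],
    [[-0.354, -0.041, -0.013], [0, 0, 0]],
    [[-0.424, -0.049, -0.016], [0, 0, 0]],
    [[-0.495, -0.057, -0.018], [0, 0, 0]],
    [[-0.566, -0.065, -0.021], [0, 0, 0]],
    [[-0.636, -0.073, -0.023], [0, 0, 0]],
    [[-0.707, -0.081, -0.026], [0, 0, 0]]
  ]
}}

```text
time_s: 24.72
tool_pos: [511.9, 84.6, 317.3]
ee_rot: [[-0.5, 0.866, -0.001], [0.866, 0.5, -0.001], [-0.0, -0.001, -1.0]]
wrist_force: [0.3, 0.7, -2.4]
opening: 22.6
finger_force: 58.9
```

{"fn": "carry_out", "kwargs": {
  "targets": [
    [[-0.071, -0.008, -0.003], [0, 0, 0]],
    [[-0.142, -0.016, -0.005], [0, 0, 0]],
    [[-0.212, -0.024, -0.008], [0, 0, 0]],
    [[-0.283, -0.032, -0.011], [0, 0, 0]],
    [[-0.354, -0.041, -0.014], [0, 0, 0]],
    [[-0.425, -0.049, -0.016], [0, 0, 0]],
    [[-0.496, -0.057, -0.019], [0, 0, 0]],
    [[-0.566, -0.065, -0.022], [0, 0, 0]],
    [[-0.637, -0.073, -0.024], [0, 0, 0]],
    [[-0.708, -0.081, -0.027], [0, 0, 0]]
  ]
}}

```text
time_s: 25.55
tool_pos: [540.3, 19.3, 320.1]
ee_rot: [[-0.501, 0.866, -0.001], [0.866, 0.501, -0.001], [-0.0, -0.001, -1.0]]
wrist_force: [0.6, -0.1, -2.6]
opening: 22.7
finger_force: 58.9
```

{"fn": "carry_out", "kwargs": {
  "targets": [
    [[-0.062, -0.001, 0.026], [0.008, -0.004, 0.001]],
    [[-0.123, -0.001, 0.051], [0.015, -0.008, 0.002]],
    [[-0.185, -0.002, 0.077], [0.023, -0.013, 0.003]],
    [[-0.247, -0.002, 0.103], [0.03, -0.017, 0.004]],
    [[-0.309, -0.003, 0.129], [0.038, -0.021, 0.005]],
    [[-0.37, -0.004, 0.154], [0.045, -0.025, 0.006]],
    [[-0.432, -0.004, 0.18], [0.053, -0.029, 0.007]],
    [[-0.494, -0.005, 0.206], [0.06, -0.034, 0.008]],
    [[-0.555, -0.005, 0.231], [0.068, -0.038, 0.009]],
    [[-0.617, -0.006, 0.257], [0.075, -0.042, 0.01]]
  ]
}}

```text
time_s: 26.38
tool_pos: [570.8, -34.2, 294.0]
ee_rot: [[-0.487, 0.869, -0.091], [0.869, 0.472, -0.148], [-0.086, -0.151, -0.985]]
wrist_force: [0.0, -1.0, -2.0]
opening: 22.5
finger_force: 58.8
```

{"fn": "carry_out", "kwargs": {
  "targets": [
    [[-0.059, 0.005, 0.03], [0.008, -0.004, 0.001]],
    [[-0.119, 0.01, 0.061], [0.015, -0.008, 0.002]],
    [[-0.178, 0.014, 0.091], [0.023, -0.013, 0.003]],
    [[-0.237, 0.019, 0.122], [0.03, -0.017, 0.004]],
    [[-0.297, 0.024, 0.152], [0.038, -0.021, 0.005]],
    [[-0.356, 0.029, 0.182], [0.045, -0.025, 0.006]],
    [[-0.415, 0.034, 0.213], [0.053, -0.029, 0.007]],
    [[-0.474, 0.038, 0.243], [0.06, -0.034, 0.008]],
    [[-0.534, 0.043, 0.274], [0.068, -0.038, 0.009]],
    [[-0.593, 0.048, 0.304], [0.075, -0.042, 0.01]]
  ]
}}

```text
time_s: 27.22
tool_pos: [601.0, -88.0, 268.4]
ee_rot: [[-0.481, 0.858, -0.18], [0.86, 0.422, -0.288], [-0.171, -0.293, -0.941]]
wrist_force: [0.2, -0.6, -1.5]
opening: 23.1
finger_force: 58.8
```

{"fn": "carry_out", "kwargs": {
  "targets": [
    [[-0.057, 0.011, 0.034], [0.008, -0.004, 0.001]],
    [[-0.113, 0.022, 0.068], [0.015, -0.009, 0.002]],
    [[-0.17, 0.032, 0.103], [0.023, -0.013, 0.003]],
    [[-0.226, 0.043, 0.137], [0.03, -0.017, 0.004]],
    [[-0.283, 0.054, 0.171], [0.038, -0.022, 0.005]],
    [[-0.339, 0.065, 0.205], [0.045, -0.026, 0.005]],
    [[-0.396, 0.076, 0.239], [0.053, -0.03, 0.006]],
    [[-0.452, 0.086, 0.274], [0.06, -0.034, 0.007]],
    [[-0.565, 0.108, 0.342], [0.075, -0.043, 0.009]],
    [[-0.565, 0.108, 0.342], [0.075, -0.043, 0.009]]
  ]
}}

```text
time_s: 28.05
tool_pos: [631.8, -142.5, 241.2]
ee_rot: [[-0.485, 0.833, -0.266], [0.836, 0.353, -0.419], [-0.255, -0.426, -0.868]]
wrist_force: [0.7, -0.4, -3.3]
opening: 22.6
finger_force: 59.1
```

Run:
```python
from plan import *
from h import *
from cell import ctrl
sense(ctrl)
sc,tp=ctrl.read_camera("scene"),ctrl.read_camera("top")
np.savez("pics/scene5.npz",**sc);np.savez("pics/top5.npz",**tp)
sense(ctrl); s=ctrl.sense(); T=s["ee_rot"]; B=s["tool_pos"]+T[:,2]*(101-4.0)
b=[]
for c in(sc,tp):
    p=proj(c,B)[0]; px=c["pixels"].astype(int); m=(px[...,0]-1.7*px[...,1]>20)
    n,l,st,ce=cv2.connectedComponentsWithStats(m.astype(np.uint8)); print("pred",p.round(1),[(ce[i].round(1).tolist(),int(st[i,4])) for i in range(1,n) if np.linalg.norm(ce[i]-p)<40 and st[i,4]>1])
out=[]
for c,n in((sc,0),(tp,1)):
    x0,y0=(proj(c,B)[0]-[25,37]).astype(int); print(x0,y0)
    out.append(cv2.resize(c["pixels"][y0:y0+75,x0:x0+50][:,:,::-1],(400,600),interpolation=cv2.INTER_CUBIC))
cv2.imwrite("pics/ball.png",np.hstack(out))
```

```text
t 28.05 p [ 631.8 -142.5  241.2] err(tool) [-0.92  1.1   1.89] rot [ 0.0019 -0.0003 -0.0001] F [ 0.7 -0.4 -3.3] Ftool [0.1 1.8 2.8] open 22.6 ff 59.1 q [-0.18  0.68  1.22 -0.48  1.47 -0.54]
t 28.15 p [ 630.8 -141.3  242.2] err(tool) [0.27 0.26 0.73] rot [ 0.0009  0.0015 -0.0004] F [ 0.2  0.9 -1.5] Ftool [1.1 1.1 0.8] open 22.8 ff 59.1 q [-0.18  0.67  1.22 -0.48  1.47 -0.54]
pred [254.6 155. ] [([255.7, 145.9], 27)]
pred [287.  171.2] [([297.6, 164.7], 26)]
229 118
261 134
```

View pics/ball.png

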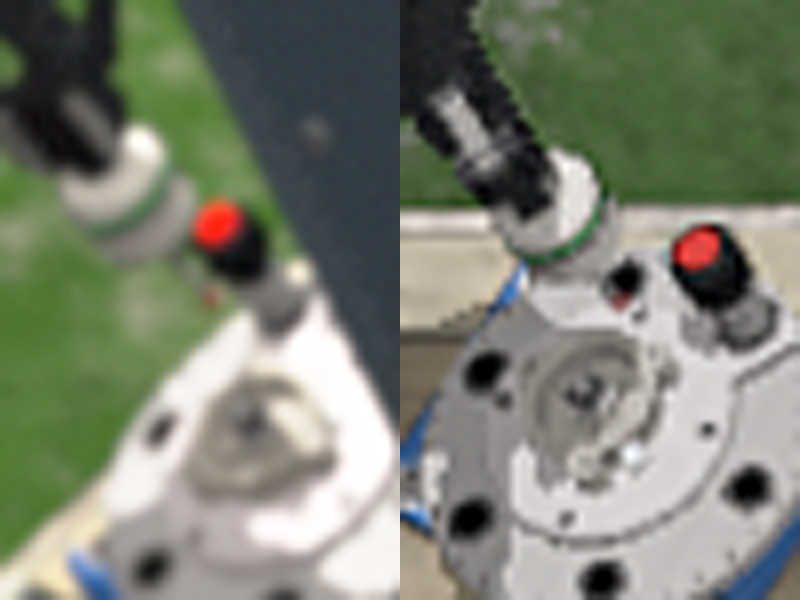

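The held probe is seen with its red ball at scene (255.2,155.2) and top (288.7,171.4), within 0.5 to 1.7 px of the prediction. I'll work out the ball offset exactly.

Run:
```python
from plan import *
from h import *
from cell import ctrl
s=ctrl.sense(); T=s["ee_rot"]
sc,tp=load("pics/scene5.npz"),load("pics/top5.npz"); obs=[]
for c,p0 in((sc,(255.2,155.2)),(tp,(288.7,171.4))):
    x,y=np.round(p0).astype(int); g=c["pixels"][y-2:y+4,x-3:x+4].astype(float); w=np.clip(g[...,0]-g[...,1]-8,0,None)*(np.abs(g[...,1]-g[...,2])<60)
    Y,X=np.mgrid[y-2:y+4,x-3:x+4]; obs.append(np.array([(w*X).sum(),(w*Y).sum()])/w.sum()); print(w.round(0).astype(int))
print(np.round(obs,2))
B=s["tool_pos"]+T[:,2]*97
for w in(0,.02,.1):
    f=lambda v:np.r_[proj(sc,B+T@v)[0]-obs[0],proj(tp,B+T@v)[0]-obs[1],w*np.array(v)]
    r=least_squares(f,[0,0,0]); print(w,"ball offset tool",r.x.round(2),r.fun[:4].round(2),"in stage60", (np.load("M2.npy").T@(B+T@r.x-o)).round(2))
```

```text
[[ 0  0  0  0  0  0  0]
 [ 0  0  3 17  4  0  0]
 [ 0  0  7 25  3  0  0]
 [ 0  0  0  0  0  0  0]
 [ 0  0  0  0  0  0  0]
 [ 0  0  0  0  0  0  0]]
[[ 0  0  0  0  0  0  0]
 [ 0  0 10 19  0  0  0]
 [ 0 19 48 34  0  0  0]
 [ 0 14 39 13  0  0  0]
 [ 0  0  0  0  0  0  0]
 [ 0  0  0  0  0  0  0]]
[[254.95 154.59]
 [288.17 171.19]]
0 ball offset tool [-3.19 -0.44  2.37] [ 0.13  0.03 -0.06 -0.12] in stage60 [-34.83  -0.27 -73.4 ]
0.02 ball offset tool [-3.17 -0.46  2.34] [ 0.13  0.03 -0.07 -0.12] in stage60 [-34.81  -0.28 -73.43]
0.1 ball offset tool [-2.82 -0.75  1.77] [ 0.12 -0.01 -0.18 -0.08] in stage60 [-34.46  -0.57 -74.01]
```

{"fn": "carry_out", "kwargs": {
  "targets": [
    [[0.004, 0.001, 0.035], [0, 0, 0]],
    [[0.008, 0.002, 0.07], [0, 0, 0]],
    [[0.012, 0.003, 0.105], [0, 0, 0]],
    [[0.016, 0.004, 0.14], [0, 0, 0]],
    [[0.02, 0.005, 0.175], [0, 0, 0]],
    [[0.024, 0.006, 0.21], [0, 0, 0]],
    [[0.028, 0.007, 0.245], [0, 0, 0]],
    [[0.035, 0.008, 0.28], [0, 0, 0]],
    [[0.035, 0.008, 0.3], [0, 0, 0]],
    [[0.035, 0.008, 0.3], [0, 0, 0]]
  ]
}}

```text
time_s: 28.98
tool_pos: [621.6, -150.8, 215.1]
ee_rot: [[-0.485, 0.833, -0.266], [0.837, 0.354, -0.418], [-0.254, -0.425, -0.869]]
wrist_force: [-0.4, 0.5, -2.0]
opening: 22.4
finger_force: 59.1
```

```bash
cat > chk.py <<'E'
from plan import *
from h import *
from cell import ctrl
import sys
# args: tag ; averages the axial force, finds red ball in both views
def chk(tag):
    F=[];P=[];C={}
    for i in range(4):
        n="scene" if i%2 else "top"; C[n]=ctrl.read_camera(n); s=ctrl.sense(); F.append(s["ee_rot"].T@s["wrist_force"]); P.append(s["tool_pos"])
    p,M=get(); print("t",round(s["time_s"],2),"Ftool",np.mean(F,0).round(2),"err",(M.T@(np.mean(P[1:],0)-p)).round(2),"open",round(s["opening"],1))
    for n in C: np.savez(f"pics/{n}{tag}.npz",**C[n])
    T=s["ee_rot"]; B=s["tool_pos"]+T[:,2]*99.4-T[:,0]*3.2-T[:,1]*.4; obs=[]
    for n in("scene","top"):
        c=C[n]; q=proj(c,B)[0]; x,y=np.round(q).astype(int); r=4; px=c["pixels"][y-r:y+r+1,x-r:x+r+1].astype(float)
        w=np.clip(px[...,0]-px[...,1]-8-(px[...,1]-px[...,2]).clip(0)*1.2,0,None); w[w<.3*w.max()]=0; Y,X=np.mgrid[y-r:y+r+1,x-r:x+r+1]
        obs.append(np.array([(w*X).sum(),(w*Y).sum()])/max(w.sum(),1)); print(n,"pred",q.round(1),"obs",obs[-1].round(2),"peak",w.max(),"sum",w.sum().round())
    f=lambda v:np.r_[proj(C["scene"],B+T@v)[0]-obs[0],proj(C["top"],B+T@v)[0]-obs[1]]
    r=least_squares(f,[0,0,0]); b=B+T@r.x
    M2=np.load("M2.npy"); print("ball in stage (x,y,z)",((M2.T@(b-o))*[-1,1,-1]).round(2),"res",r.fun.round(2),"pred",((M2.T@(B-o))*[-1,1,-1]).round(2))
E
python3 - <<'E'
from plan import *
step([[.035,.008,.3],[0,0,0]])
from chk import chk
chk(6)
E
```

```text
t 29.18 Ftool [0.69 1.23 1.81] err [-0.22  0.11 -0.1 ] open 22.7
scene pred [258.9 160.5] obs [259.13 160.92] peak 23.4 sum 76.0
top pred [290.5 175.5] obs [290.21 176.27] peak 82.0 sum 157.0
ball in stage (x,y,z) [30.15 -0.48 43.79] res [ 0.12  0.03 -0.05 -0.11] pred [32.08  0.58 44.35]
```

{"fn": "carry_out", "kwargs": {
  "targets": [
    [[0, 0, 0.02], [0, 0, 0]],
    [[0, 0, 0.04], [0, 0, 0]],
    [[0, 0, 0.06], [0, 0, 0]],
    [[0, 0, 0.075], [0, 0, 0]],
    [[0, 0, 0.09], [0, 0, 0]],
    [[0, 0, 0.1], [0, 0, 0]],
    [[0, 0, 0.11], [0, 0, 0]],
    [[0, 0, 0.11], [0, 0, 0]],
    [[0, 0, 0.11], [0, 0, 0]],
    [[0, 0, 0.11], [0, 0, 0]]
  ]
}}

```text
time_s: 30.02
tool_pos: [619.3, -155.3, 206.4]
ee_rot: [[-0.485, 0.834, -0.264], [0.837, 0.354, -0.418], [-0.255, -0.424, -0.869]]
wrist_force: [0.3, -0.2, -0.1]
opening: 23.1
finger_force: 59.1
```

Run:
```python
from plan import *
step([[0,0,.11],[0,0,0]])
from chk import chk
chk(7)
```

```text
t 30.22 Ftool [1.02 0.9  0.19] err [-0.15  0.06 -0.17] open 23.2
scene pred [260.5 162.4] obs [259.91 162.23] peak 30.4 sum 102.0
top pred [291.6 177.2] obs [291.02 177.49] peak 45.0 sum 145.0
ball in stage (x,y,z) [29.97 -0.23 36.29] res [ 0.32  0.07 -0.14 -0.29] pred [31.94  0.47 33.24]
```

{"fn": "carry_out", "kwargs": {
  "targets": [
    [[0, 0, 0.01], [0, 0, 0]],
    [[0, 0, 0.015], [0, 0, 0]],
    [[0, 0, 0.015], [0, 0, 0]],
    [[0, 0, 0.015], [0, 0, 0]],
    [[0, 0, 0.015], [0, 0, 0]],
    [[0, 0, 0.015], [0, 0, 0]],
    [[0, 0, 0.015], [0, 0, 0]],
    [[0, 0, 0.015], [0, 0, 0]],
    [[0, 0, 0.015], [0, 0, 0]],
    [[0, 0, 0.015], [0, 0, 0]]
  ]
}}

```text
time_s: 31.05
tool_pos: [618.8, -156.0, 204.9]
ee_rot: [[-0.485, 0.834, -0.264], [0.837, 0.354, -0.418], [-0.255, -0.424, -0.869]]
wrist_force: [0.0, 1.4, 1.2]
opening: 22.4
finger_force: 59.1
```

Run:
```python
from plan import *
step([[0,0,.015],[0,0,0]])
from chk import chk
chk(8)
p,M=get(); M2=np.load("M2.npy"); print(((M2.T@(p-o))*[-1,1,-1]).round(2), M2.T@M)
a=(M2.T@(p-o))*[-1,1,-1]
# ear b,c TCP offsets by rotating the ball about the (cap) axis
ball=np.array([30.9,.1]); 
for d in(120,240):
    t=np.deg2rad(d); q=31.3*np.array([np.cos(t),np.sin(t)]); print(d,"ball move in stage",(q-ball).round(2))
```

```text
t 31.25 Ftool [ 0.92  1.01 -0.79] err [-0.11  0.06 -0.03] open 22.7
scene pred [260.7 162.7] obs [260.02 162.3 ] peak 29.2 sum 118.0
top pred [291.8 177.4] obs [291.03 177.47] peak 47.0 sum 149.0
ball in stage (x,y,z) [29.96 -0.22 35.94] res [ 0.25  0.06 -0.11 -0.23] pred [31.9   0.47 31.64]
[ 28.54   0.82 131.  ] [[ 9.99999659e-01  7.51710429e-04 -3.40622945e-04]
 [-7.51791209e-04  9.99999689e-01 -2.37089105e-04]
 [ 3.40444617e-04  2.37345101e-04  9.99999914e-01]]
120 ball move in stage [-46.55  27.01]
240 ball move in stage [-46.55 -27.21]
```

Ear A is touched: about 2.6 N, roughly 4 mm of push, ball at ear-top height. Lift over and go on to ear B.

{"fn": "carry_out", "kwargs": {
  "targets": [
    [[0, 0, -0.08], [0, 0, 0]],
    [[0, 0, -0.16], [0, 0, 0]],
    [[0, 0, -0.24], [0, 0, 0]],
    [[0.06, 0.036, -0.24], [0, 0, 0]],
    [[0.14, 0.083, -0.24], [0, 0, 0]],
    [[0.22, 0.13, -0.24], [0, 0, 0]],
    [[0.3, 0.178, -0.24], [0, 0, 0]],
    [[0.38, 0.225, -0.24], [0, 0, 0]],
    [[0.472, 0.28, -0.24], [0, 0, 0]],
    [[0.472, 0.28, -0.24], [0, 0, 0]]
  ]
}}

```text
time_s: 32.08
tool_pos: [624.8, -93.8, 199.9]
ee_rot: [[-0.487, 0.832, -0.266], [0.836, 0.356, -0.417], [-0.252, -0.426, -0.869]]
wrist_force: [0.1, -0.1, -2.2]
opening: 22.6
finger_force: 59.3
```

Run:
```python
from plan import *
step([[.472,.28,-.24],[0,0,0]])
from chk import chk
chk(9)
```

```text
t 32.28 Ftool [0.43 0.7  2.54] err [-0.    0.2   0.06] open 22.6
scene pred [248.8 172.1] obs [248.7  172.31] peak 31.0 sum 138.0
top pred [273.9 175.8] obs [273.44 176.52] peak 72.0 sum 179.0
ball in stage (x,y,z) [-17.34  27.04  56.89] res [ 0.27  0.06 -0.13 -0.25] pred [-14.91  28.42  55.65]
```

{"fn": "carry_out", "kwargs": {
  "targets": [
    [[0, 0, 0.04], [0, 0, 0]],
    [[0, 0, 0.08], [0, 0, 0]],
    [[0, 0, 0.12], [0, 0, 0]],
    [[0, 0, 0.16], [0, 0, 0]],
    [[0, 0, 0.19], [0, 0, 0]],
    [[0, 0, 0.21], [0, 0, 0]],
    [[0, 0, 0.225], [0, 0, 0]],
    [[0, 0, 0.24], [0, 0, 0]],
    [[0, 0, 0.24], [0, 0, 0]],
    [[0, 0, 0.24], [0, 0, 0]]
  ]
}}

```text
time_s: 33.12
tool_pos: [619.2, -106.5, 181.3]
ee_rot: [[-0.485, 0.834, -0.264], [0.837, 0.354, -0.418], [-0.255, -0.424, -0.869]]
wrist_force: [-0.6, 0.4, 0.6]
opening: 22.5
finger_force: 59.4
```

Run:
```python
from plan import *
step([[0,0,.24],[0,0,0]])
from chk import chk
chk(10)
```

```text
t 33.32 Ftool [ 0.93 -0.19 -0.54] err [-0.14 -0.06 -0.31] open 22.6
scene pred [252.3 176.1] obs [251.7  176.28] peak 28.0 sum 68.0
top pred [276.5 179.2] obs [275.76 179.19] peak 98.0 sum 172.0
ball in stage (x,y,z) [-17.34  28.87  34.03] res [ 0.14  0.03 -0.06 -0.13] pred [-15.31  28.32  31.84]
```

{"fn": "carry_out", "kwargs": {
  "targets": [
    [[0, 0, 0], [0, 0, 0]],
    [[0, 0, 0], [0, 0, 0]],
    [[0, 0, 0], [0, 0, 0]],
    [[0, 0, 0], [0, 0, 0]],
    [[0, 0, 0], [0, 0, 0]],
    [[0, 0, -0.06], [0, 0, 0]],
    [[0, 0, -0.12], [0, 0, 0]],
    [[0, 0, -0.18], [0, 0, 0]],
    [[0, 0, -0.24], [0, 0, 0]],
    [[0, 0, -0.24], [0, 0, 0]]
  ]
}}

```text
time_s: 34.15
tool_pos: [626.9, -96.0, 203.2]
ee_rot: [[-0.485, 0.835, -0.261], [0.836, 0.354, -0.419], [-0.257, -0.421, -0.87]]
wrist_force: [0.7, -0.4, -2.1]
opening: 22.5
finger_force: 59.4
```

{"fn": "carry_out", "kwargs": {
  "targets": [
    [[0, -0.06, 0], [0, 0, 0]],
    [[0, -0.13, 0], [0, 0, 0]],
    [[0, -0.2, 0], [0, 0, 0]],
    [[0, -0.27, 0], [0, 0, 0]],
    [[0, -0.34, 0], [0, 0, 0]],
    [[0, -0.41, 0], [0, 0, 0]],
    [[0, -0.48, 0], [0, 0, 0]],
    [[0, -0.554, 0], [0, 0, 0]],
    [[0, -0.554, 0], [0, 0, 0]],
    [[0, -0.554, 0], [0, 0, 0]]
  ]
}}

```text
time_s: 34.98
tool_pos: [579.3, -116.3, 225.7]
ee_rot: [[-0.484, 0.834, -0.264], [0.837, 0.354, -0.418], [-0.256, -0.423, -0.869]]
wrist_force: [0.2, -0.4, -2.2]
opening: 22.7
finger_force: 59.2
```

Run:
```python
from plan import *
step([[0,0,-.24],[0,0,0]]);step([[0,-.554,0],[0,0,0]])
from chk import chk
chk(11)
```

```text
t 35.18 Ftool [0.47 1.38 2.11] err [-0.13  0.35  0.02] open 22.7
scene pred [264.1 168.2] obs [263.59 168.51] peak 29.8 sum 96.0
top pred [280.4 187.7] obs [280.25 188.23] peak 79.0 sum 152.0
ball in stage (x,y,z) [-16.74 -26.32  55.32] res [ 0.39  0.09 -0.17 -0.37] pred [-15.36 -26.61  55.49]
```

{"fn": "carry_out", "kwargs": {
  "targets": [
    [[0, -0.003, 0.04], [0, 0, 0]],
    [[0, -0.006, 0.08], [0, 0, 0]],
    [[0, -0.008, 0.12], [0, 0, 0]],
    [[0, -0.008, 0.16], [0, 0, 0]],
    [[0, -0.008, 0.19], [0, 0, 0]],
    [[0, -0.008, 0.21], [0, 0, 0]],
    [[0, -0.008, 0.225], [0, 0, 0]],
    [[0, -0.008, 0.24], [0, 0, 0]],
    [[0, -0.008, 0.24], [0, 0, 0]],
    [[0, -0.008, 0.24], [0, 0, 0]]
  ]
}}

```text
time_s: 36.02
tool_pos: [572.4, -126.3, 205.1]
ee_rot: [[-0.485, 0.834, -0.264], [0.837, 0.354, -0.418], [-0.255, -0.424, -0.869]]
wrist_force: [-0.8, 1.2, 1.0]
opening: 22.5
finger_force: 59.2
```

Run:
```python
from plan import *
step([[0,-.008,.24],[0,0,0]])
from chk import chk
chk(12)
```

```text
t 36.22 Ftool [ 1.8   0.34 -0.34] err [-0.08 -0.03 -0.29] open 22.7
scene pred [267.7 172.2] obs [266.93 172.16] peak 33.0 sum 103.0
top pred [283.3 191.1] obs [282.74 191.47] peak 85.0 sum 161.0
ball in stage (x,y,z) [-17.03 -27.66  34.02] res [ 0.4   0.09 -0.18 -0.38] pred [-15.3  -27.86  31.85]
```

{"fn": "carry_out", "kwargs": {
  "targets": [
    [[0, 0, 0], [0, 0, 0]],
    [[0, 0, 0], [0, 0, 0]],
    [[0, 0, 0], [0, 0, 0]],
    [[0, 0, 0], [0, 0, 0]],
    [[0, 0, 0], [0, 0, 0]],
    [[0, 0, -0.08], [0, 0, 0]],
    [[0, 0, -0.18], [0, 0, 0]],
    [[0, 0, -0.28], [0, 0, 0]],
    [[0, 0, -0.38], [0, 0, 0]],
    [[0, 0, -0.5], [0, 0, 0]]
  ]
}}

```text
time_s: 37.05
tool_pos: [585.9, -105.1, 249.1]
ee_rot: [[-0.485, 0.834, -0.264], [0.837, 0.354, -0.418], [-0.255, -0.424, -0.869]]
wrist_force: [0.2, 0.0, -2.1]
opening: 22.6
finger_force: 59.4
```

Run:
```python
from plan import *
step([[0,0,-.5],[0,0,0]])
d=json.load(open("pick.json")); p1,M1=np.array(d["p"]),np.array(d["R"])
go(np.array([545,20,322.]),M1,3)
go(p1+[0,0,195],M1,3)
go(p1+[0,0,100],M1,1)
```

```text
[[0.353, -0.069, -0.353], [-0.075, 0.042, -0.01]]
[[0.382, -0.01, -0.328], [-0.075, 0.042, -0.009]]
[[0.408, 0.043, -0.292], [-0.075, 0.043, -0.01]]
[[0.715, 0.067, 0.033], [-0.0, -0.0, 0.0]]
[[0.716, 0.067, 0.034], [-0.0, -0.0, 0.0]]
[[0.715, 0.067, 0.033], [-0.0, -0.0, 0.0]]
[[0.0, 0.001, 0.95], [-0.0, -0.0, 0.0]]
```

{"fn": "carry_out", "kwargs": {
  "targets": [
    [[0.035, -0.007, -0.035], [-0.008, 0.004, -0.001]],
    [[0.071, -0.014, -0.071], [-0.015, 0.008, -0.002]],
    [[0.106, -0.021, -0.106], [-0.023, 0.013, -0.003]],
    [[0.141, -0.028, -0.141], [-0.03, 0.017, -0.004]],
    [[0.177, -0.035, -0.177], [-0.038, 0.021, -0.005]],
    [[0.212, -0.041, -0.212], [-0.045, 0.025, -0.006]],
    [[0.247, -0.048, -0.247], [-0.053, 0.029, -0.007]],
    [[0.282, -0.055, -0.282], [-0.06, 0.034, -0.008]],
    [[0.318, -0.062, -0.318], [-0.068, 0.038, -0.009]],
    [[0.353, -0.069, -0.353], [-0.075, 0.042, -0.01]]
  ]
}}

```text
time_s: 37.88
tool_pos: [571.8, -63.4, 273.1]
ee_rot: [[-0.483, 0.857, -0.177], [0.859, 0.424, -0.287], [-0.171, -0.291, -0.941]]
wrist_force: [0.3, 0.1, -2.7]
opening: 22.4
finger_force: 59.2
```

{"fn": "carry_out", "kwargs": {
  "targets": [
    [[0.038, -0.001, -0.033], [-0.008, 0.004, -0.001]],
    [[0.076, -0.002, -0.066], [-0.015, 0.008, -0.002]],
    [[0.115, -0.003, -0.098], [-0.023, 0.013, -0.003]],
    [[0.153, -0.004, -0.131], [-0.03, 0.017, -0.004]],
    [[0.191, -0.005, -0.164], [-0.038, 0.021, -0.005]],
    [[0.229, -0.006, -0.197], [-0.045, 0.025, -0.005]],
    [[0.267, -0.007, -0.23], [-0.053, 0.029, -0.006]],
    [[0.306, -0.008, -0.262], [-0.06, 0.034, -0.007]],
    [[0.344, -0.009, -0.295], [-0.068, 0.038, -0.008]],
    [[0.382, -0.01, -0.328], [-0.075, 0.042, -0.009]]
  ]
}}

```text
time_s: 38.72
tool_pos: [558.4, -21.5, 297.7]
ee_rot: [[-0.487, 0.869, -0.088], [0.869, 0.473, -0.147], [-0.086, -0.148, -0.985]]
wrist_force: [0.4, -0.0, -2.2]
opening: 22.9
finger_force: 59.2
```

{"fn": "carry_out", "kwargs": {
  "targets": [
    [[0.041, 0.004, -0.029], [-0.008, 0.004, -0.001]],
    [[0.082, 0.009, -0.058], [-0.015, 0.009, -0.002]],
    [[0.122, 0.013, -0.088], [-0.023, 0.013, -0.003]],
    [[0.163, 0.017, -0.117], [-0.03, 0.017, -0.004]],
    [[0.204, 0.022, -0.146], [-0.038, 0.022, -0.005]],
    [[0.245, 0.026, -0.175], [-0.045, 0.026, -0.006]],
    [[0.286, 0.03, -0.204], [-0.053, 0.03, -0.007]],
    [[0.326, 0.034, -0.234], [-0.06, 0.034, -0.008]],
    [[0.367, 0.039, -0.263], [-0.068, 0.039, -0.009]],
    [[0.408, 0.043, -0.292], [-0.075, 0.043, -0.01]]
  ]
}}

```text
time_s: 39.55
tool_pos: [544.9, 20.3, 322.3]
ee_rot: [[-0.501, 0.865, -0.0], [0.865, 0.501, 0.001], [0.001, 0.0, -1.0]]
wrist_force: [-0.6, 0.0, -2.2]
opening: 22.7
finger_force: 59.2
```

{"fn": "carry_out", "kwargs": {
  "targets": [
    [[0.072, 0.007, 0.003], [0, 0, 0]],
    [[0.143, 0.013, 0.007], [0, 0, 0]],
    [[0.215, 0.02, 0.01], [0, 0, 0]],
    [[0.286, 0.027, 0.013], [0, 0, 0]],
    [[0.358, 0.034, 0.017], [0, 0, 0]],
    [[0.429, 0.04, 0.02], [0, 0, 0]],
    [[0.501, 0.047, 0.023], [0, 0, 0]],
    [[0.572, 0.054, 0.026], [0, 0, 0]],
    [[0.644, 0.06, 0.03], [0, 0, 0]],
    [[0.715, 0.067, 0.033], [0, 0, 0]]
  ]
}}

```text
time_s: 40.38
tool_pos: [514.7, 85.9, 318.7]
ee_rot: [[-0.501, 0.865, -0.001], [0.865, 0.501, -0.0], [0.0, -0.001, -1.0]]
wrist_force: [-0.8, 0.2, -2.9]
opening: 22.5
finger_force: 59.2
```

{"fn": "carry_out", "kwargs": {
  "targets": [
    [[0.072, 0.007, 0.003], [0, 0, 0]],
    [[0.143, 0.013, 0.007], [0, 0, 0]],
    [[0.215, 0.02, 0.01], [0, 0, 0]],
    [[0.286, 0.027, 0.014], [0, 0, 0]],
    [[0.358, 0.034, 0.017], [0, 0, 0]],
    [[0.43, 0.04, 0.02], [0, 0, 0]],
    [[0.501, 0.047, 0.024], [0, 0, 0]],
    [[0.573, 0.054, 0.027], [0, 0, 0]],
    [[0.644, 0.06, 0.031], [0, 0, 0]],
    [[0.716, 0.067, 0.034], [0, 0, 0]]
  ]
}}

```text
time_s: 41.22
tool_pos: [484.7, 151.1, 315.3]
ee_rot: [[-0.501, 0.865, -0.001], [0.865, 0.501, -0.0], [0.0, -0.001, -1.0]]
wrist_force: [-0.1, -1.0, -3.2]
opening: 22.6
finger_force: 59.2
```

{"fn": "carry_out", "kwargs": {
  "targets": [
    [[0.072, 0.007, 0.003], [0, 0, 0]],
    [[0.143, 0.013, 0.007], [0, 0, 0]],
    [[0.215, 0.02, 0.01], [0, 0, 0]],
    [[0.286, 0.027, 0.013], [0, 0, 0]],
    [[0.358, 0.034, 0.017], [0, 0, 0]],
    [[0.429, 0.04, 0.02], [0, 0, 0]],
    [[0.501, 0.047, 0.023], [0, 0, 0]],
    [[0.6, 0.056, 0.028], [0, 0, 0]],
    [[0.715, 0.067, 0.033], [0, 0, 0]],
    [[0.715, 0.067, 0.033], [0, 0, 0]]
  ]
}}

```text
time_s: 42.05
tool_pos: [453.5, 217.6, 311.9]
ee_rot: [[-0.502, 0.865, -0.003], [0.865, 0.502, 0.001], [0.002, -0.002, -1.0]]
wrist_force: [-0.6, 0.4, -2.4]
opening: 23.0
finger_force: 59.2
```

{"fn": "carry_out", "kwargs": {
  "targets": [
    [[0, 0, 0.1], [0, 0, 0]],
    [[0, 0, 0.2], [0, 0, 0]],
    [[0, 0, 0.3], [0, 0, 0]],
    [[0, 0, 0.42], [0, 0, 0]],
    [[0, 0, 0.54], [0, 0, 0]],
    [[0, 0, 0.66], [0, 0, 0]],
    [[0, 0, 0.78], [0, 0, 0]],
    [[0, 0.001, 0.87], [0, 0, 0]],
    [[0, 0.001, 0.95], [0, 0, 0]],
    [[0, 0.001, 0.95], [0, 0, 0]]
  ]
}}

```text
time_s: 42.88
tool_pos: [454.0, 215.6, 215.6]
ee_rot: [[-0.501, 0.865, -0.004], [0.865, 0.501, -0.001], [0.001, -0.004, -1.0]]
wrist_force: [-0.3, -0.7, -1.8]
opening: 22.6
finger_force: 59.3
```

Run:
```python
from plan import *
from cell import ctrl
sense(ctrl)
d=json.load(open("pick.json")); p1,M1=np.array(d["p"]),np.array(d["R"])
go(p1+[0,0,28],M1,1)
go(p1+[0,0,1],M1,1)
```

```text
t 42.88 p [454.  215.6 215.6] err(tool) [ 0.17 -0.85  1.47] rot [ 0.0031  0.0008 -0.0001] F [-0.3 -0.7 -1.8] Ftool [-0.5 -0.6  1.8] open 22.6 ff 59.3 q [ 0.22  0.39  1.75 -0.    1.01 -0.3 ]
[[-0.0, 0.001, 0.72], [-0.0, -0.0, 0.0]]
[[-0.0, 0.0, 0.27], [-0.0, -0.0, 0.0]]
```

{"fn": "carry_out", "kwargs": {
  "targets": [
    [[0, 0, 0.08], [0, 0, 0]],
    [[0, 0, 0.17], [0, 0, 0]],
    [[0, 0, 0.26], [0, 0, 0]],
    [[0, 0, 0.35], [0, 0, 0]],
    [[0, 0, 0.44], [0, 0, 0]],
    [[0, 0, 0.53], [0, 0, 0]],
    [[0, 0, 0.6], [0, 0, 0]],
    [[0, 0, 0.66], [0, 0, 0]],
    [[0, 0.001, 0.7], [0, 0, 0]],
    [[0, 0.001, 0.72], [0, 0, 0]]
  ]
}}

```text
time_s: 43.72
tool_pos: [454.7, 215.8, 144.3]
ee_rot: [[-0.501, 0.866, -0.002], [0.866, 0.501, -0.001], [0.001, -0.002, -1.0]]
wrist_force: [-0.4, -0.2, -2.0]
opening: 22.8
finger_force: 59.3
```

{"fn": "carry_out", "kwargs": {
  "targets": [
    [[0, 0, 0.03], [0, 0, 0]],
    [[0, 0, 0.06], [0, 0, 0]],
    [[0, 0, 0.09], [0, 0, 0]],
    [[0, 0, 0.12], [0, 0, 0]],
    [[0, 0, 0.15], [0, 0, 0]],
    [[0, 0, 0.18], [0, 0, 0]],
    [[0, 0, 0.21], [0, 0, 0]],
    [[0, 0, 0.24], [0, 0, 0]],
    [[0, 0, 0.265], [0, 0, 0]],
    [[0, 0, 0.27], [0, 0, 0]]
  ]
}}

```text
time_s: 44.55
tool_pos: [454.6, 215.7, 117.6]
ee_rot: [[-0.501, 0.866, -0.002], [0.866, 0.501, -0.001], [0.001, -0.002, -1.0]]
wrist_force: [-0.3, -0.0, -0.8]
opening: 22.9
finger_force: 59.3
```

Run:
```python
from plan import *
from cell import ctrl
sense(ctrl); ctrl.read_camera("top"); ctrl.read_camera("top"); sense(ctrl)
```

```text
t 44.55 p [454.6 215.7 117.6] err(tool) [-0.02 -0.22  0.48] rot [0.0008 0.0003 0.0001] F [-0.3 -0.  -0.8] Ftool [ 0.1 -0.3  0.8] open 22.9 ff 59.3 q [ 0.22  0.54  1.84 -0.    0.76 -0.3 ]
t 44.65 p [454.8 215.8 117.9] err(tool) [-0.07 -0.04  0.15] rot [0.0003 0.0001 0.    ] F [-0.7  0.3 -2.7] Ftool [ 0.6 -0.4  2.7] open 22.5 ff 59.3 q [ 0.22  0.54  1.84 -0.    0.76 -0.3 ]
```

{"fn": "carry_out", "kwargs": {
  "targets": [
    [[0, 0, 0.003], [0, 0, 0]],
    [[0, 0, 0.006], [0, 0, 0]],
    [[0, 0, 0.008], [0, 0, 0]],
    [[0, 0, 0.01], [0, 0, 0]],
    [[0, 0, 0.01], [0, 0, 0]],
    [[0, 0, 0.01], [0, 0, 0]],
    [[0, 0, 0.01], [0, 0, 0]],
    [[0, 0, 0.01], [0, 0, 0]],
    [[0, 0, 0.01], [0, 0, 0]],
    [[0, 0, 0.01], [0, 0, 0]]
  ]
}}

```text
time_s: 45.48
tool_pos: [455.0, 215.8, 117.5]
ee_rot: [[-0.501, 0.865, -0.001], [0.865, 0.501, -0.0], [0.0, -0.001, -1.0]]
wrist_force: [-0.2, 0.2, 5.4]
opening: 22.4
finger_force: 60.0
```

{"fn": "carry_out", "kwargs": {
  "targets": [
    [[0, 0, 0], [0, 0, 0]],
    [[0, 0, 0], [0, 0, 0]],
    [[0, 0, 0], [0, 0, 0]],
    [[0, 0, 0], [0, 0, 0]],
    [[0, 0, 0], [0, 0, 0]],
    [[0, 0, 0], [0, 0, 0]],
    [[0, 0, 0], [0, 0, 0]],
    [[0, 0, 0], [0, 0, 0]],
    [[0, 0, 0], [0, 0, 0]],
    [[0, 0, 0], [0, 0, 0]]
  ],
  "gripper": 1
}}

```text
time_s: 46.32
tool_pos: [454.8, 215.8, 117.0]
ee_rot: [[-0.501, 0.865, -0.001], [0.865, 0.501, -0.0], [0.0, -0.001, -1.0]]
wrist_force: [0.6, -0.5, 1.1]
opening: 85.3
finger_force: 0.0
```

{"fn": "carry_out", "kwargs": {
  "targets": [
    [[0, 0, -0.06], [0, 0, 0]],
    [[0, 0, -0.14], [0, 0, 0]],
    [[0, 0, -0.23], [0, 0, 0]],
    [[0, 0, -0.33], [0, 0, 0]],
    [[0, 0, -0.43], [0, 0, 0]],
    [[0, 0, -0.54], [0, 0, 0]],
    [[0, 0, -0.65], [0, 0, 0]],
    [[0, 0, -0.77], [0, 0, 0]],
    [[0, 0, -0.89], [0, 0, 0]],
    [[0, 0, -1], [0, 0, 0]]
  ]
}}

```text
time_s: 47.15
tool_pos: [455.2, 215.9, 219.0]
ee_rot: [[-0.501, 0.865, 0.001], [0.865, 0.501, 0.0], [-0.0, 0.0, -1.0]]
wrist_force: [-0.5, -1.3, 0.8]
opening: 85.4
finger_force: 0.0
```

{"fn": "carry_out", "kwargs": {
  "targets": [
    [[-0.1, 0, -0.1], [0, 0, 0]],
    [[-0.2, 0, -0.2], [0, 0, 0]],
    [[-0.3, 0, -0.3], [0, 0, 0]],
    [[-0.4, 0, -0.4], [0, 0, 0]],
    [[-0.5, 0, -0.5], [0, 0, 0]],
    [[-0.6, 0, -0.6], [0, 0, 0]],
    [[-0.7, 0, -0.7], [0, 0, 0]],
    [[-0.8, 0, -0.8], [0, 0, 0]],
    [[-0.8, 0, -0.8], [0, 0, 0]],
    [[-0.8, 0, -0.8], [0, 0, 0]]
  ]
}}

```text
time_s: 47.98
tool_pos: [495.4, 146.5, 298.2]
ee_rot: [[-0.5, 0.866, 0.001], [0.866, 0.5, 0.0], [-0.0, 0.001, -1.0]]
wrist_force: [-0.0, -0.3, -0.2]
opening: 85.3
finger_force: 0.0
```

Run:
```python
from h import *
from cell import ctrl
print(ctrl.sense()["time_s"]); out=[]
S=np.load("stage.npz"); K=S["o"]+S["R"]@Ro.from_rotvec([0,0,np.pi/3]).as_matrix()@[72,0,76]
for n,x0,y0 in(("scene",178,252),("top",135,200)):
    c=ctrl.read_camera(n); a=load(f"pics/{n}0.npz")["pixels"]; p=proj(c,K)[0]; print(n,p.round(1),spot(c,p,False).round(1))
    out.append(np.hstack([cv2.resize(i[y0:y0+60,x0:x0+80][:,:,::-1],(400,300),interpolation=cv2.INTER_CUBIC) for i in(a,c["pixels"])]))
cv2.imwrite("pics/final.png",np.vstack(out))
```

```text
47.9833
scene [255.4 145.4] [255.7 145.7]
top [297.4 164.4] [297.7 164.6]
```

View pics/final.png

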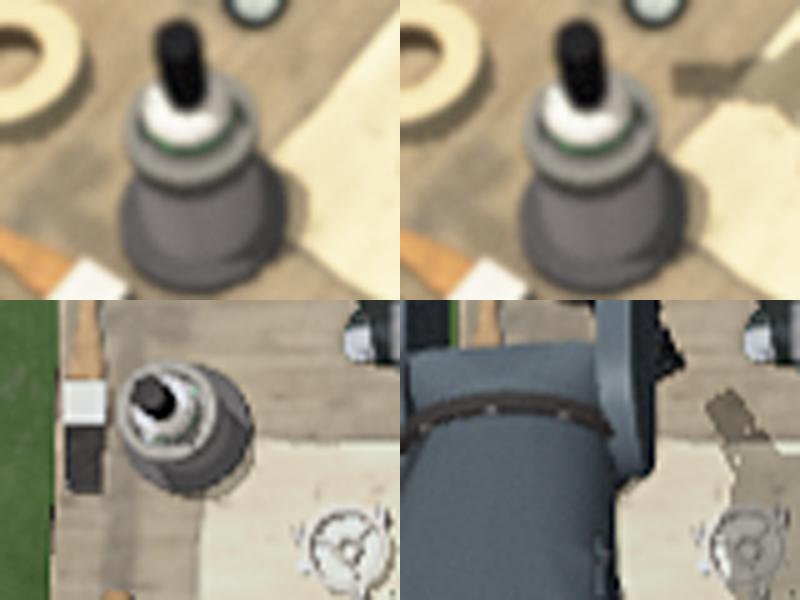

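In the scene view, the probe handle top at (214,258) and the cup look the same as at the start, so the probe is seated. The knob is still at the 60° position and home in both views. Handing in.

```bash
python3 -c "
from cell import ctrl
print(ctrl.close_job())"
```

```text
the job is handed in; nothing more can be done
None
```

I handed the job in at 48 s: the stage is one hole counter-clockwise with the plunger home, ears A, B and C were touched in that order, and the probe is back in its holder; the judge's result was not shown.

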